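Unload the tape winder and close its pressure lever

TASK

Unload the tape winder and shut it down: first raise the pressure lever on its head fully, then take the metal gauge out from under the roller and lay it flat in the narrow front compartment of the plywood tray. After that, with the lever still up, slide every tape roll up off its spindle and lay it flat on the floor of the tray's wide back compartment, not one on another; when all the rolls are off, lower the lever all the way so that its roller rests on the bare deck. Leave the jar, the knife and the stock box where they are.

Things in the scene. Friction and masses are not known exactly. Their poses are not given: they have to be found in the camera images.
- winder: Tape winder, fixed; its place and yaw vary. Grey deck 200 (x) x 430 (y) x 30 mm, from y -240 to +190 mm about the origin, which is at table level in mid-deck x; deck top at z 30 mm. Four steel spindles, 15 mm thick, stand 55 mm tall (tops at z 85 mm) at x 0, y -35, +30, +95, +160 mm. At the -y end stands the white head with the lever.
- lever (a joint): Pressure lever's angle, rad: 0 = fully lowered (bar level, roller on the bare deck), 0.9 = upper stop. Bar 14 x 14 mm pointing from hinge to winder's -x, ending 145 mm out in a black handle that rises as the value grows. A 24 mm rubber roller hangs under it, 50 mm from the hinge. It stays where left (stiff hinge, about 1.5 N at the handle). With the gauge under the roller it stops at 0.24.
- lever_grip (a point): Centre of the lever's black handle, 120 mm from the hinge; moves with the lever. Its orientation is the lever's (x along the bar, y along the hinge).
- lever_hinge (a point): The lever's hinge point on the white head, fixed on the winder at x 50, y -145, z 115 mm; the axis is the winder's y. The head is a column behind the lever: x 35 to 105, y -177 to -113 mm, top at z 135 mm. The roller's underside is 85 mm below the hinge when lowered.
- gauge: Loose aluminium set-up gauge, 160 g: flat bar 30 (x) x 140 (y) x 14 mm (z) with an upright tab at its -y end. Origin at the centre of the bar's underside. At the start it lies on the deck along the winder's y, under the roller, its tab at the outer (-y) end.
- gauge_tab (a point): Grip point on the gauge's tab, 30 mm above the gauge's underside and 60 mm from its centre towards its -y end. The tab is 16 (x) x 30 mm (y) and its top is 41 mm above the underside.
- tray: Loose plywood tray, 1.2 kg; its place and yaw vary. 217 (x) x 210 (y) mm outside, walls and floor 5 mm thick, walls 20 mm high; origin at the centre of its underside, inner floor at z 5 mm. A divider along y makes two compartments: the narrow front one (towards the robot) x -103 to -40 mm, the wide back one x -34 to +103 mm; both y -100 to +100 mm.
- glue_jar: White jar, 64 mm in diameter, 80 mm tall; a bystander.
- knife: Black utility knife lying flat, about 200 mm long, 26 mm wide, 16 mm high; a bystander.
- stock_box: Clear open plastic box, 70 x 110 x 50 mm, with card stock in it; a bystander.
- roll1: Roll of paper tape: ring 50 mm in outer diameter, 23 mm bore, 24 mm high, 50 g; origin at the centre of its underside, z along its axis. At the start it lies flat on the deck round one of the spindles. Three or four rolls are present; an absent one reads None.
- roll2: Roll of paper tape: ring 50 mm in outer diameter, 23 mm bore, 24 mm high, 50 g; origin at the centre of its underside, z along its axis. At the start it lies flat on the deck round one of the spindles. Three or four rolls are present; an absent one reads None.
- roll3: Roll of paper tape: ring 50 mm in outer diameter, 23 mm bore, 24 mm high, 50 g; origin at the centre of its underside, z along its axis. At the start it lies flat on the deck round one of the spindles. Three or four rolls are present; an absent one reads None.
- roll4: Roll of paper tape: ring 50 mm in outer diameter, 23 mm bore, 24 mm high, 50 g; origin at the centre of its underside, z along its axis. At the start it lies flat on the deck round one of the spindles. Three or four rolls are present; an absent one reads None.
There are look-alikes about, which are no part of the job. There is more than one size of the gauge; the job needs the smaller.

How it is judged:
By the outcome, as a careful person would: the job done as asked, in the order asked, and still so for the second after the job is handed in, with the robot touching nothing.
Of roll1, roll2, roll3, roll4 only 3 to 4 are there at a start; the rules pass over those that are not, and their reading is None.
At some moment in a run one of gauge, tray may be knocked a few centimetres aside while the robot is not near it.
Once in a run the grip may slacken for a moment while it holds something.
It also fails if it takes over 208 s, if anything falls off the work surface, if the arm or the gripper's body presses on something with over 40 N, if the wrist force passes 120 N, or if a joint passes its speed limit or range.

ROBOT

A 6-joint arm with a two-finger parallel gripper is mounted at the origin on the work surface. World frame = base frame: x ahead of the robot, y to its left, z up, the work surface at z = 0. Lengths are in m, angles in rad, forces in N, time in s.
With the tool pointing down it reaches from about 0.4 to 0.825 m from the base axis. Payload 7 kg.
Tool frame: the origin (TCP) lies at the very end of the fingers, on their centre line; the grasp point (between the pads) lies 19 mm behind it; z points along the fingers, y is the direction in which the jaws open and shut (so a half turn about z gives the same grasp; the last joint's range is limited). The gripper opens to 88 mm and grips with 3 to 60 N. Pads are 19 mm wide; open, the fingers measure 130 mm over their backs; the gripper's body (78 mm by 193 mm) begins 47 mm behind the grasp point.
Start: joints at [-0.812, 0.359, 0.012, 0, -1.224, -0.288], TCP at [0.306, -0.602, 0.227] pointing down, gripper open.
Joint ranges: [-3.07, 3.07], [-1.43, 2.12], [-1.02, 1.25], [-3.03, 1.67], [-3.05, -0], [-3.03, 3.03]. Speed limits (rad/s): [2.39, 2.39, 3.01, 3.14, 3.14, 3.14].

INTERFACE

Orientations are given as [roll, pitch, yaw] about the fixed x, y, z axes, in that order (R = Rz(yaw) Ry(pitch) Rx(roll)).
In Python, from station import arm, eyes, job, outline_of gives the robot as it stands.
- The arm moves only by the tool apply_moves, never from a script. Its argument "moves" is a list of rows, each a list of 5 numbers: the opening, from -1 (shut) to 1 (fully open), then the shift along the tool's x, y, z in m, then the turn about the tool's z in rad. A call has 1 to 12 rows; each row shifts and turns the commanded pose from where the row before left it, along the tool's axes as they then stand; what a row does not reach is not made up. A row lasts 1/12 s, in which the tool goes at most 41.7 mm and 7.16 degrees, less where a joint would pass 70% of its speed; a pose out of reach is approached as far as the arm can. A call with a gripper value outside its range is refused whole. The fingers move at their own pace and stop on an object; "newtons" is the grip in N (left out, the last holds). Time passes only in rows, so rows that do not move let the fingers close. It gives the time, the measured TCP pose, the force and the opening at its end, in the units of the state.
- arm.get_state(): the state, without advancing time (a new reading comes with each control period).
- eyes.grab_frame(name): name is "scene" or "top" or "wrist"; returns a dict with "color" (400x640x3 uint8, red, green, blue), "z_map" (400x640 float32, m along the optical axis (not along the pixel's ray), 0 where there is no reading), "camera_matrix" (3x3 intrinsics, pixels), "k1" (the pictures are not rectified: a ray, as slopes to the right and down, at radius r is drawn at 1 + k1 r^2 times it, then the intrinsics apply), "extrinsics" (4x4, takes a point from camera to world coordinates). Camera axes: x right, y up, looking along -z (the intrinsics and any distortion apply to the point x, -y, -z); pixel columns grow to the right and rows downward; lengths in m; the calibration is good to about 2 mm. A picture is of the moment at which its call begins.
- job.job_done(): hands the job in, once; it reports no verdict.
Trained networks look in a picture, given as the dict that the camera call returned (one of the last four; its "shot" number tells which), for a name from the list of things; names that differ only in an ending like _2 or _b are one class to them, and where a whole thing is asked for, a point or a joint stands for the part that bears it (a point fixed in the world has none). Each returns a list of dicts, best first, with "score" (0 to 1); they miss things now and then, are a little off and sometimes report something else, mostly with a low value. They report only what shows in the picture. A call takes as long as a camera call. They do not tell look-alikes from the thing itself.
- outline_of(label, picture): "region" (400x640 bool, what is visible of it) and "extent" ([left, top, right, bottom] in pixels, round what is visible of it).
The state is a dict: "t": time; "q": joint angles; "qd": joint speeds; "joint_efforts": joint torques, N m; "eef_pos": TCP position; "ee_rot": TCP orientation; "force": force on the tool from outside, world axes, zero at the start; "moment": the same for the moment, N m; "width": finger opening in m.
Only numpy, scipy, OpenCV 4.12 (cv2) and the standard library are available. Lean on these libraries where they do the work, as an engineer would, in place of code of your own. Each camera call takes 0.05 s, during which the arm holds its last target.

## Working session

There is one attempt and no reset: what is moved stays moved. The work goes in short steps, Python scripts to look and compute and a tool call to move; the robot and the scene stay as the last step left them, time stands still between calls to the robot, and variables do not carry over. Pictures are saved under pics/ and viewed, and the job is handed in when it is done.

Besides the shell and the picture viewer there is one more tool, called after "Emit:" as name(argument=value, ...) on one line, values as JSON. apply_moves: Moves the arm, as the interface text tells. Its arguments: {"type":"object","properties":{"moves":{"type":"array","items":{"type":"array","items":{"type":"number"}}},"newtons":{"type":"number"}},"required":["moves"]}

```bash
ls; mkdir -p pics
python3 - <<'E'
from station import arm, eyes, job, outline_of
import cv2
print(arm.get_state())
for n in ("scene","top","wrist"):
    f=eyes.grab_frame(n); cv2.imwrite(f"pics/{n}0.png",f["color"][:,:,::-1]); print(n,f["camera_matrix"],f["k1"],f["extrinsics"])
E
```

```text
pics
{'t': 0.0, 'q': array([-8.11916009e-01,  3.59396423e-01,  1.10191370e-02, -3.49254798e-04,
       -1.22412820e+00, -2.88112974e-01]), 'qd': array([ 2.25401574e-05, -2.59977963e-04, -1.43079178e-03,  1.27140435e-04,
       -1.90071373e-03,  9.97825643e-04]), 'joint_efforts': array([ 5.40680285e-04, -5.82723212e+01,  2.93059516e+01,  6.99753016e+00,
        6.66310181e-03, -1.09283790e-04]), 'eef_pos': array([ 0.30589835, -0.60112208,  0.22559942]), 'ee_rot': array([ 3.13986064e+00, -1.70909795e-04, -2.67094411e+00]), 'force': array([-0.16526046,  0.03030171,  0.49906931]), 'moment': array([-0.04656548,  0.03531084,  0.02216036]), 'width': 0.08773389847942094}
scene [[485.46359738   0.         324.59800799]
 [  0.         485.46359738 190.40893843]
 [  0.           0.           1.        ]] 0.052604278276811266 [[ 0.46909984 -0.73660085  0.48720069  1.27276598]
 [ 0.88310103  0.39675369 -0.25043776 -0.54953262]
 [-0.00882601  0.54772775  0.83661007  1.20839481]
 [ 0.          0.          0.          1.        ]]
top [[425.6392179    0.         321.65702179]
 [  0.         425.6392179  201.06922442]
 [  0.           0.           1.        ]] -0.11135626514943639 [[ 2.10705055e-02  9.95896174e-01 -8.80161610e-02  5.08775338e-01]
 [-9.99773195e-01  2.12613133e-02  1.23084192e-03 -1.99428357e-01]
 [ 3.09712993e-03  8.79702640e-02  9.96118286e-01  1.28946935e+00]
 [ 0.00000000e+00  0.00000000e+00  0.00000000e+00  1.00000000e+00]]
wrist [[340.02618532   0.         318.33497764]
 [  0.         340.02618532 196.1467551 ]
 [  0.           0.           1.        ]] -0.031072852884569537 [[-0.45306538 -0.84876025 -0.2726496   0.23258403]
 [ 0.89147493 -0.43065025 -0.14075799 -0.63986741]
 [ 0.00205317 -0.30683285  0.9517612   0.38447104]
 [ 0.          0.          0.          1.        ]]
```

View pics/scene0.png

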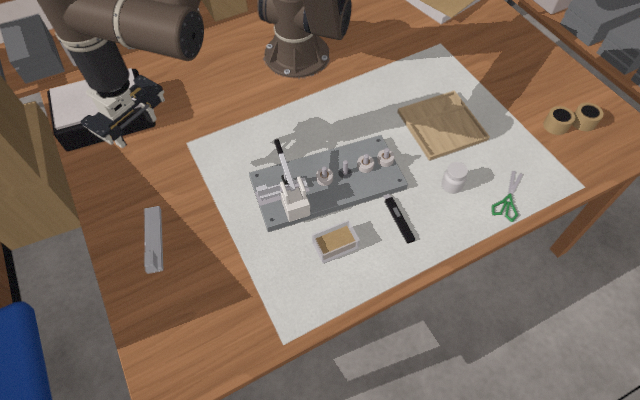

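View pics/top0.png

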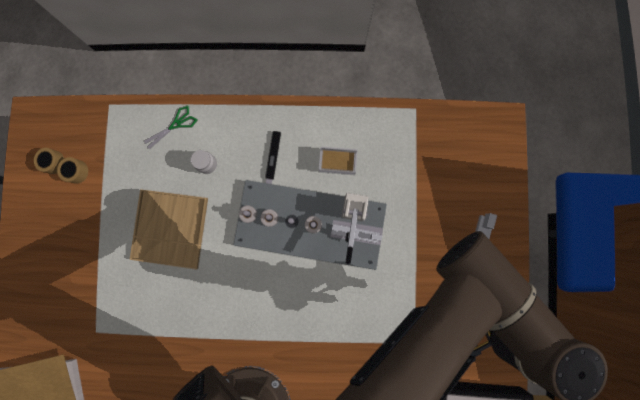

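View pics/wrist0.png

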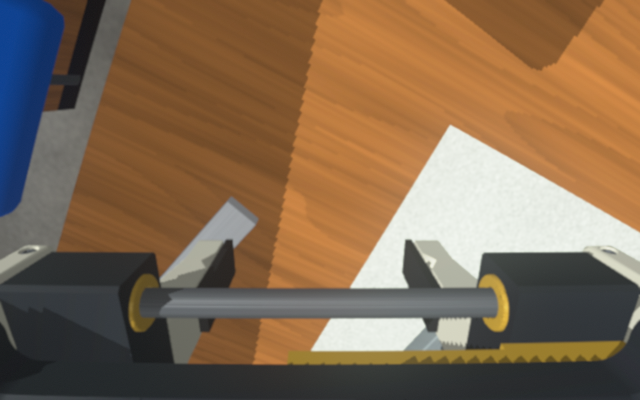

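```bash
cat > h.py <<'E'
import numpy as np, cv2
from station import arm, eyes, job, outline_of
def grab(n): return eyes.grab_frame(n)
def proj(f,P):
    P=np.atleast_2d(P).astype(float);E=np.linalg.inv(f["extrinsics"]);C=P@E[:3,:3].T+E[:3,3]
    s=np.c_[C[:,0],-C[:,1]]/(-C[:,2:3]);r2=(s**2).sum(1,keepdims=True);s=s*(1+f["k1"]*r2);K=f["camera_matrix"]
    return np.c_[K[0,0]*s[:,0]+K[0,2],K[1,1]*s[:,1]+K[1,2]]
def rays(f,uv):
    uv=np.atleast_2d(uv).astype(float);K=f["camera_matrix"]
    d=np.c_[(uv[:,0]-K[0,2])/K[0,0],(uv[:,1]-K[1,2])/K[1,1]];s=d.copy()
    for _ in range(20): s=d/(1+f["k1"]*(s**2).sum(1,keepdims=True))
    return np.c_[s[:,0],-s[:,1],-np.ones(len(s))]
def at_z(f,uv,z):
    D=rays(f,uv)@f["extrinsics"][:3,:3].T;o=f["extrinsics"][:3,3]
    return o+D*((z-o[2])/D[:,2:3])
def cloud(f,mask=None):
    zm=f["z_map"];m=zm>0
    if mask is not None:m&=mask
    v,u=np.nonzero(m);C=rays(f,np.c_[u,v])*zm[v,u][:,None]
    return C@f["extrinsics"][:3,:3].T+f["extrinsics"][:3,3],np.c_[u,v]
def save(f,name,crop=None,s=1,pts=None):
    im=f["color"][:,:,::-1].copy()
    if crop is None:crop=(0,0,640,400)
    x0,y0,x1,y1=crop;im=cv2.resize(im[y0:y1,x0:x1],None,fx=s,fy=s,interpolation=cv2.INTER_CUBIC)
    if pts is not None:
        for p in pts:cv2.circle(im,(int((p[0]-x0+.5)*s),int((p[1]-y0+.5)*s)),2,(0,0,255),-1)
    cv2.imwrite("pics/"+name,im)
def W(pose,p):
    x,y,a=pose[:3];p=np.atleast_2d(p);c,s=np.cos(a),np.sin(a)
    return np.c_[x+c*p[:,0]-s*p[:,1],y+s*p[:,0]+c*p[:,1],p[:,2]]
def st():
    s=arm.get_state();print("t",round(s["t"],2),"p",s["eef_pos"].round(4),"r",s["ee_rot"].round(3),"F",s["force"].round(1),"w",round(s["width"],4),"q",s["q"].round(3));return s
E
cat > a.py <<'E'
from h import *
for n in("top","scene"):
    f=grab(n)
    for l in["winder","lever","gauge","tray","roll1","glue_jar","knife","stock_box"]:
        for o in outline_of(l,f):
            P,_=cloud(f,o["region"])
            print(n,l,round(o["score"],2),np.round(o["extent"]),o["region"].sum(),np.median(P,0).round(3),P[:,2].max().round(3))
            if l in("winder","tray"):
                zt=.03 if l=="winder" else .02
                Q=P[abs(P[:,2]-zt)<.008]
                if len(Q)>20:
                    print("   rect",cv2.minAreaRect(Q[:,:2].astype(np.float32)),Q[:,2].mean())
E
python3 a.py
```

```text
top winder 0.89 [232. 183. 390. 271.] 8768 [ 0.553 -0.169  0.03 ] 0.165
   rect ((0.5511868596076965, -0.166490375995636), (0.43181344866752625, 0.19797882437705994), 81.51136016845703) 0.02939763426373598
top lever 0.6 [346. 211. 356. 264.] 292 [ 0.512 -0.282  0.14 ] 0.165
top lever 0.5 [332. 225. 383. 242.] 389 [ 0.526 -0.315  0.044] 0.075
top gauge 0.77 [477. 213. 496. 236.] 337 [ 0.563 -0.696  0.03 ] 0.063
top gauge 0.63 [331. 226. 382. 243.] 423 [ 0.525 -0.309  0.044] 0.075
top tray 0.62 [128. 192. 208. 270.] 4991 [0.527 0.265 0.005] 0.026
   rect ((0.5270012021064758, 0.26363834738731384), (0.21426033973693848, 0.21761056780815125), 83.9112777709961) 0.018679415360343895
top roll1 0.71 [260. 213. 276. 227.] 170 [ 0.563 -0.049  0.053] 0.059
top roll1 0.49 [241. 209. 257. 224.] 188 [0.577 0.013 0.053] 0.085
top glue_jar 0.83 [192. 149. 218. 173.] 482 [0.726 0.147 0.077] 0.086
top knife 0.71 [266. 131. 285. 184.] 474 [ 0.75  -0.048  0.015] 0.032
top stock_box 0.66 [319. 148. 355. 175.] 1012 [ 0.743 -0.247  0.035] 0.057
top stock_box 0.39 [331. 226. 382. 242.] 541 [ 0.526 -0.307  0
[... 516 characters left out ...]
y 0.71 [400.  92. 490. 162.] 3774 [0.53  0.264 0.004] 0.026
   rect ((0.5273914337158203, 0.26177120208740234), (0.21822530031204224, 0.22554874420166016), 84.00611877441406) 0.017194566622030942
scene roll1 0.74 [318. 171. 335. 185.] 172 [ 0.56  -0.186  0.052] 0.059
scene roll1 0.61 [356. 157. 373. 175.] 173 [ 0.575 -0.057  0.05 ] 0.06
scene roll1 0.59 [377. 148. 392. 167.] 183 [0.585 0.006 0.051] 0.059
scene roll1 0.41 [257. 179. 311. 201.] 327 [ 0.525 -0.339  0.044] 0.127
scene glue_jar 0.67 [441. 162. 469. 195.] 646 [0.74  0.141 0.057] 0.085
scene knife 0.57 [381. 196. 416. 242.] 555 [ 0.759 -0.052  0.013] 0.025
scene stock_box 0.86 [310. 223. 360. 266.] 1295 [ 0.748 -0.25   0.034] 0.054
```

```bash
cat > b.py <<'E'
from h import *
w=(.555,-.143,-.147); t=(.527,.263,-.106)
for n,cr in(("top",(120,170,400,290)),("scene",(240,80,500,240))):
    f=grab(n);P=[]
    for y in(-.035,.03,.095,.16):P+=[(0,y,.085),(.025,y,.054),(-.025,y,.054)]
    for x in(-.1,.1):
        for y in(-.24,.19):P.append((x,y,.03))
    P+=[(.05,-.145,.115),(.035,-.113,.135),(.105,-.177,.135)]
    A=W(w,P);T=W(t,[(x,y,.02) for x in(-.108,-.037,.108) for y in(-.105,0,.105)])
    save(f,n+"1.png",cr,2.8 if n=="top" else 3,np.r_[proj(f,A),proj(f,T)])
    save(f,n+"2.png",(225,175,395,275) if n=="top" else (245,130,415,235),4.5)
E
python3 b.py
```

```text
(no output)
```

View pics/top1.png

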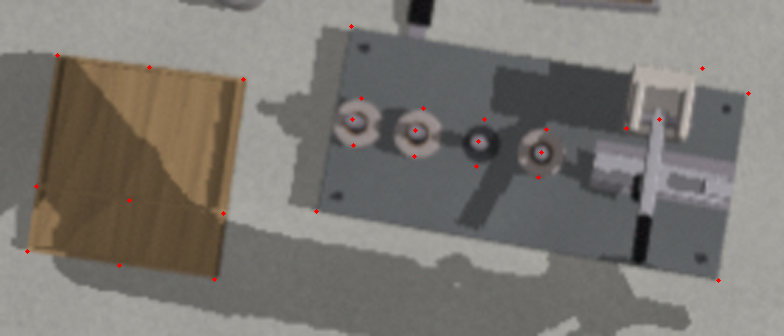

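View pics/scene1.png

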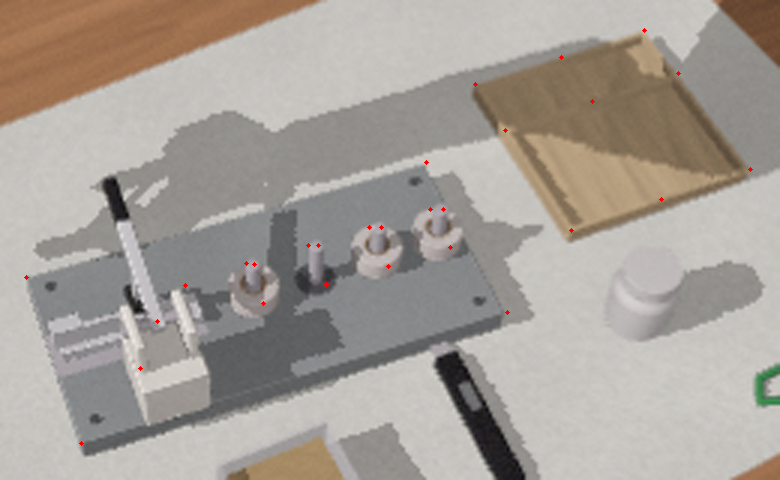

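View pics/scene2.png

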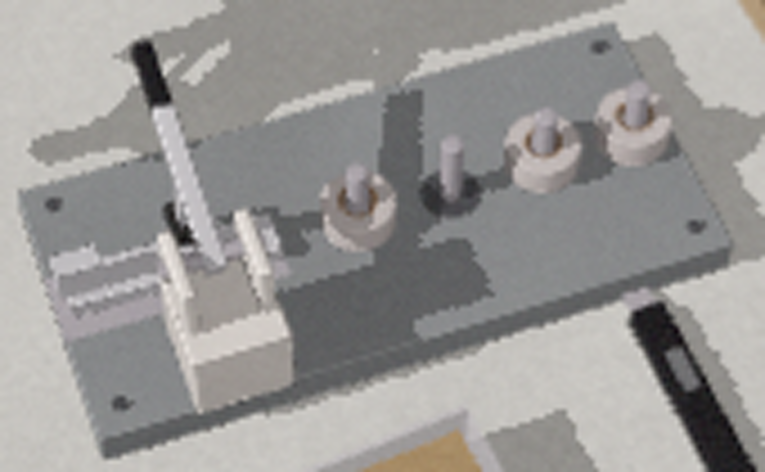

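View pics/top2.png

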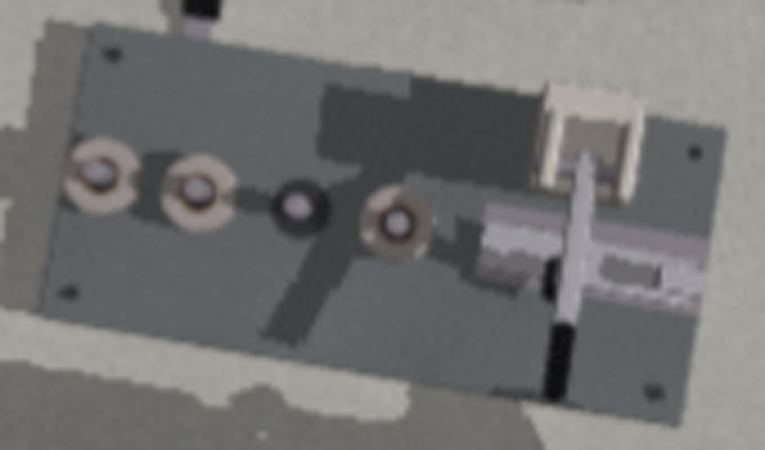

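```bash
cat >> h.py <<'E'
WP=(.555,-.143,-.147)
def inW(P,pose=WP):
    x,y,a=pose;c,s=np.cos(a),np.sin(a);d=np.atleast_2d(P)-[x,y,0]
    return np.c_[c*d[:,0]+s*d[:,1],-s*d[:,0]+c*d[:,1],d[:,2]]
def go(tx,ty,tz,yaw,pose=None):
    "target TCP (in pose frame if given; yaw relative too) -> tool-frame turn and shift"
    if pose is not None:
        tx,ty,_=W(pose,[(tx,ty,0)])[0];yaw+=pose[2]
    s=st();ps=s["ee_rot"][2];turn=-((yaw-ps+np.pi)%(2*np.pi)-np.pi)
    d=np.array([tx,ty,tz])-s["eef_pos"]
    def ax(p):return np.array([np.cos(p)*d[0]+np.sin(p)*d[1],np.sin(p)*d[0]-np.cos(p)*d[1],-d[2]])
    print("target",np.round([tx,ty,tz,yaw],4),"turn",round(turn,4),"shift after turn",ax(yaw).round(4),"before",ax(ps).round(4))
E
python3 - <<'E'
from h import *
for n in("top","scene"):
    f=grab(n)
    P,uv=cloud(f);Q=inW(P)
    m=(Q[:,0]>-.12)&(Q[:,0]<.04)&(abs(Q[:,1]+.145)<.03)&(Q[:,2]>.085)
    q=Q[m];
    for x in np.arange(-.1,.03,.012):
        k=abs(q[:,0]-x)<.006
        if k.sum()>1:print(n,round(x,3),k.sum(),q[k].mean(0).round(4),q[k][:,2].max().round(4))
    m=(abs(Q[:,0])<.04)&(Q[:,1]<-.06)&(Q[:,1]>-.3)&(Q[:,2]>.036)&(Q[:,2]<.08)
    q=Q[m]
    b=q[(q[:,2]<.05)];t=q[q[:,2]>.065]
    print("bar",b.min(0).round(3),b.max(0).round(3),np.median(b,0).round(4),cv2.minAreaRect(b[:,:2].astype(np.float32)));print("tab",len(t),t.min(0).round(3),t.max(0).round(3),t.mean(0).round(4))
go(-.067,-.145,.2,np.pi,WP)
E
```

```text
top -0.088 14 [-0.0856 -0.1443  0.1584] 0.1641
top -0.076 24 [-0.076  -0.1436  0.1576] 0.1621
top -0.064 25 [-0.0642 -0.1438  0.1538] 0.16
top -0.052 25 [-0.0517 -0.1432  0.1497] 0.1555
top -0.04 23 [-0.04   -0.1442  0.1473] 0.1514
top -0.028 25 [-0.0283 -0.1436  0.1435] 0.1478
top -0.016 25 [-0.0155 -0.1441  0.1395] 0.1441
top -0.004 23 [-0.0042 -0.1431  0.1331] 0.1411
top 0.008 25 [ 0.0077 -0.1439  0.1331] 0.1397
top 0.02 22 [ 0.0201 -0.1436  0.1292] 0.134
bar [-0.025 -0.232  0.036] [ 0.033 -0.074  0.05 ] [-0.0045 -0.1609  0.0433] ((0.006165836006402969, -0.15237051248550415), (0.056510310620069504, 0.15806764364242554), 1.9010618925094604)
tab 82 [-0.032 -0.234  0.065] [ 0.039 -0.112  0.077] [-0.0049 -0.1969  0.0702]
scene -0.088 10 [-0.0857 -0.1472  0.1567] 0.1596
scene -0.076 19 [-0.0762 -0.1473  0.1557] 0.1617
scene -0.064 23 [-0.0645 -0.1467  0.1527] 0.1583
scene -0.052 23 [-0.0522 -0.1469  0.1483] 0.1542
scene -0.04 21 [-0.0396 -0.1459  0.1464] 0.1515
scene -0.028 26 [-0.0279 -0.1471  0.1419] 0.1509
scene -0.016 20 [-0.0158 -0.1474  0.1385] 0.1442
scene -0.004 28 [-0.0041 -0.1476  0.1282] 0.1441
scene 0.008 24 [ 0.0081 -0.1468  0.1333] 0.1423
scene 0.02 24 [ 0.0202 -0.1477  0.1293] 0.1345
bar [-0.023 -0.236  0.036] [ 0.034 -0.06   0.05 ] [-0.0022 -0.1863  0.0426] ((0.0023245085030794144, -0.14827945828437805), (0.05742594599723816, 0.17554664611816406), 6.198385238647461)
tab 74 [-0.029 -0.236  0.065] [ 0.005 -0.148  0.075] [-0.0076 -0.2061  0.0693]
t 1.25 p [ 0.3062 -0.6015  0.2265] r [ 3.142 -0.    -2.671] F [-0.4 -0.4  0.6] w 0.0874 q [-0.812  0.359  0.012 -0.    -1.224 -0.288]
target [ 0.4675 -0.2766  0.2     2.9946] turn 0.6178 shift after turn [-0.112   0.345   0.0265] before [-0.2911  0.2164  0.0265]
```

Emit:
apply_moves(moves=[[0.3,0,0,0,0.1236],[0.3,0,0,0,0.1236],[0.3,0,0,0,0.1236],[0.3,0,0,0,0.1236],[0.3,0,0,0,0.1236],[0.3,-0.019,0.0575,0.001,0],[0.3,-0.0112,0.0345,0.001,0],[0.3,-0.0112,0.0345,0.001,0],[0.3,-0.0112,0.0345,0.001,0],[0.3,-0.0112,0.0345,0.001,0],[0.3,-0.0112,0.0345,0.001,0],[0.3,-0.0112,0.0345,0.001,0]])

```text
t: 2.25
eef_pos: [0.4222, -0.3679, 0.2201]
ee_rot: [-3.141, 0.001, 2.994]
force: [0.4, -0.5, -0.9]
width: 0.0571
```

```bash
python3 -c "
from h import *
go(-.067,-.145,.13,np.pi,WP)"
```

```text
t 2.25 p [ 0.4222 -0.3679  0.2201] r [-3.141e+00  1.000e-03  2.994e+00] F [ 0.4 -0.5 -0.9] w 0.0571 q [-0.367  0.174 -0.255  0.    -1.141 -1.351]
target [ 0.4675 -0.2766  0.13    2.9946] turn -0.0004 shift after turn [-0.0314  0.0969  0.0901] before [-0.0314  0.0969  0.0901]
```

Emit:
apply_moves(moves=[[0.3,-0.0105,0.032,0,0],[0.3,-0.0105,0.032,0,0],[0.3,-0.0105,0.032,0,0],[0.3,0,0,0.02,0],[0.3,0,0,0.02,0],[0.3,0,0,0,0],[0.3,0,0,0,0]])

```text
t: 2.83
eef_pos: [0.4665, -0.279, 0.1795]
ee_rot: [-3.141, -0.002, 2.995]
force: [0.4, 0.4, 0.2]
width: 0.0567
```

```bash
python3 -c "
from h import *
go(-.067,-.145,.130,np.pi,WP)
f=grab('wrist');save(f,'w1.png')"
```

```text
t 2.83 p [ 0.4665 -0.279   0.1795] r [-3.141e+00 -2.000e-03  2.995e+00] F [0.4 0.4 0.2] w 0.0567 q [-0.178  0.181 -0.345  0.    -1.046 -1.54 ]
target [ 0.4675 -0.2766  0.13    2.9946] turn 0.0002 shift after turn [-0.0007  0.0025  0.0495] before [-0.0007  0.0025  0.0495]
```

View pics/w1.png

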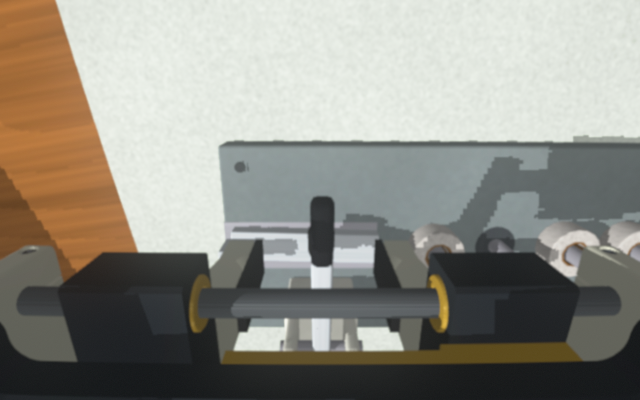

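Emit:
apply_moves(moves=[[0.3,-0.0007,0.0025,0.025,0],[0.3,0,0,0.0225,0],[0.3,0,0,0,0],[-1,0,0,0,0],[-1,0,0,0,0],[-1,0,0,0,0],[-1,0,0,0,0],[-1,0,0,0,0]], newtons=15)

```text
t: 3.55
eef_pos: [0.4685, -0.277, 0.1335]
ee_rot: [-3.141, 0.002, 2.994]
force: [-0.8, 0.6, -0.1]
width: 0.0287
```

```bash
python3 -c "
from h import *
st()
f=grab('wrist');save(f,'w2.png')"
```

```text
t 3.55 p [ 0.4685 -0.277   0.1335] r [-3.141e+00  2.000e-03  2.994e+00] F [-0.8  0.6 -0.1] w 0.0287 q [-0.174  0.225 -0.406  0.    -0.938 -1.545]
```

View pics/w2.png

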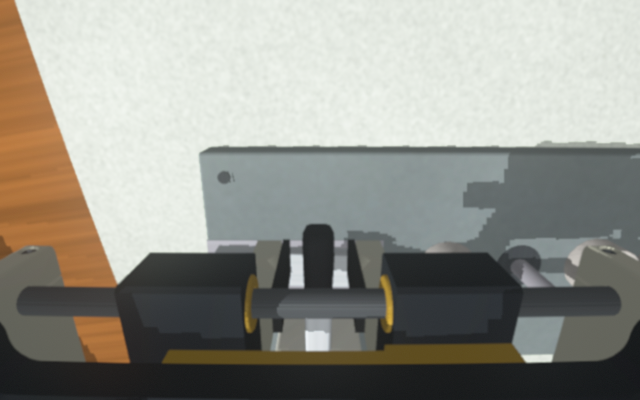

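Emit:
apply_moves(moves=[[-1,0,0,0,0],[-1,0,0,0,0],[-1,0,0,0,0],[-1,0,0,0,0],[-1,0,0,0,0],[-1,0,0,0,0]])

```text
t: 4.1
eef_pos: [0.4681, -0.2771, 0.1326]
ee_rot: [-3.141, 0.0, 2.994]
force: [-1.5, -3.0, 3.1]
width: 0.0138
```

Emit:
apply_moves(moves=[[-1,-0.004,0,-0.0109,0],[-1,-0.0053,0,-0.0109,0],[-1,-0.0063,0,-0.0104,0],[-1,-0.0074,0,-0.0096,0],[-1,-0.0083,0,-0.0089,0],[-1,-0.0091,0,-0.008,0],[-1,-0.003,0,-0.0022,0],[-1,0,0,0,0]])

```text
t: 4.77
eef_pos: [0.5102, -0.2833, 0.1935]
ee_rot: [-3.141, -0.002, 2.994]
force: [-5.0, -1.5, 5.9]
width: 0.014
```

```bash
cat > lev.py <<'E'
from h import *
def lever(n):
    f=grab(n);P,uv=cloud(f);Q=inW(P)
    m=(Q[:,0]>-.12)&(Q[:,0]<.035)&(abs(Q[:,1]+.145)<.03)&(Q[:,2]>.085);q=Q[m];return f,q
s=st();g=inW(s["eef_pos"]+[0,0,.019])[0];print(g,np.arctan2(g[2]-.115,.05-g[0]),np.hypot(g[2]-.115,.05-g[0]))
f=grab("scene");save(f,"s_%.0f.png"%(s["t"]*10),(245,100,415,235),4.5);print("s_%.0f.png"%(s["t"]*10))
E
python3 lev.py
```

```text
t 4.77 p [ 0.5102 -0.2833  0.1935] r [-3.141e+00 -2.000e-03  2.994e+00] F [-5.  -1.5  5.9] w 0.014 q [-1.720e-01  2.350e-01 -2.410e-01  1.000e-03 -1.097e+00 -1.547e+00]
[-0.02377265 -0.14537981  0.21250785] 0.9230962573482597 0.12227095248947657
s_48.png
```

Emit:
apply_moves(moves=[[-1,-0.0055,0,-0.004,0],[-1,0,0,0,0],[-1,0,0,0,0]])

```text
t: 5.07
eef_pos: [0.5115, -0.2834, 0.1945]
ee_rot: [3.141, -0.011, 2.993]
force: [-12.9, -4.9, -3.0]
width: 0.0135
```

```bash
python3 lev.py
```

```text
t 5.07 p [ 0.5115 -0.2834  0.1945] r [ 3.141 -0.011  2.993] F [-12.9  -4.9  -3. ] w 0.0135 q [-1.720e-01  2.410e-01 -2.300e-01 -1.000e-03 -1.110e+00 -1.547e+00]
[-0.02249241 -0.14528736  0.21347663] 0.9362259378768137 0.12228162851321865
s_51.png
```

Emit:
apply_moves(moves=[[-1,0.002,0,0.0015,0],[0.3,0,0,0,0],[0.3,0,0,0,0],[0.3,0,0,0,0],[0.3,0,0,0,0],[0.3,0,0,-0.03,0],[0.3,0,0,-0.035,0],[0.3,0,0,-0.035,0],[0.3,0,0,0,0]])

```text
t: 5.87
eef_pos: [0.5174, -0.285, 0.3037]
ee_rot: [-3.139, 0.011, 2.995]
force: [0.5, -1.1, 2.6]
width: 0.0558
```

```bash
cat > g.py <<'E'
from h import *
for n in("top","scene"):
    f=grab(n);save(f,n+"3.png",(300,165,420,280) if n=="top" else (245,110,345,235),5)
    P,uv=cloud(f);Q=inW(P)
    q=Q[(Q[:,0]>-.12)&(Q[:,0]<.035)&(abs(Q[:,1]+.145)<.02)&(Q[:,2]>.1)&(Q[:,2]<.25)]
    for x in np.arange(-.06,.04,.012):
        k=abs(q[:,0]-x)<.006
        if k.sum()>1:print(n,round(x,3),k.sum(),q[k].mean(0).round(4),q[k][:,2].max().round(4))
    for o in outline_of("gauge",f):
        P,_=cloud(f,o["region"]);q=inW(P);b=q[abs(q[:,2]-.044)<.004];t=q[abs(q[:,2]-.071)<.005]
        print(round(o["score"],2),np.round(o["extent"]),len(b),len(t))
        if len(b)>10:print("bar",cv2.minAreaRect(b[:,:2].astype(np.float32)),b[:,:2].min(0),b[:,:2].max(0))
        if len(t)>5:print("tab",t.mean(0).round(4),t.min(0).round(3),t.max(0).round(3))
E
python3 g.py; python3 -c "
from h import *
go(0,-.22,.3,np.pi/2,WP);go(0,-.22,.3,-np.pi/2,WP)"
```

```text
0.93 [463. 213. 500. 280.] 16 0
bar ((0.09544375538825989, -0.5415835380554199), (0.045002229511737823, 0.01619267277419567), 16.60814094543457) [ 0.07619549 -0.55577352] [ 0.11932032 -0.53707146]
scene -0.048 7 [-0.0446 -0.1514  0.1321] 0.2266
scene -0.036 45 [-0.0348 -0.1503  0.1726] 0.2327
scene -0.024 48 [-0.0243 -0.1486  0.1947] 0.2287
scene -0.012 47 [-0.0118 -0.1471  0.1944] 0.2175
scene -0.0 41 [ 0.0002 -0.1476  0.1815] 0.1948
scene 0.012 38 [ 0.0116 -0.1469  0.1704] 0.1879
scene 0.024 42 [ 0.0238 -0.1472  0.1552] 0.1684
scene 0.036 18 [ 0.0328 -0.1477  0.1424] 0.1515
0.75 [256. 182. 306. 201.] 129 48
bar ((-0.003886598162353039, -0.1654956191778183), (0.1418350338935852, 0.03126253932714462), 89.6684799194336) [-0.01973919 -0.23639553] [ 0.01213052 -0.09453823]
tab [-0.0044 -0.2229  0.0696] [-0.014 -0.237  0.066] [ 0.004 -0.208  0.075]
0.61 [145. 209. 162. 274.] 27 0
bar ((0.10212409496307373, -0.5453211069107056), (0.018650129437446594, 0.04768071696162224), 56.77578353881836) [ 0.07707147 -0.56594735] [ 0.12047662 -0.54005927]
t 6.07 p [ 0.5143 -0.2832  0.2951] r [ 3.141e+00 -1.000e-03  2.994e+00] F [-0.6 -0.4 -0.8] w 0.0568 q [-1.710e-01  1.780e-01 -7.800e-02 -1.000e-03 -1.315e+00 -1.547e+00]
target [ 0.5228 -0.3606  0.3     1.4238] turn 1.5707 shift after turn [-0.0754  0.0198 -0.0049] before [-0.0198 -0.0754 -0.0049]
t 6.07 p [ 0.5143 -0.2832  0.2951] r [ 3.141e+00 -1.000e-03  2.994e+00] F [-0.6 -0.4 -0.8] w 0.0568 q [-1.710e-01  1.780e-01 -7.800e-02 -1.000e-03 -1.315e+00 -1.547e+00]
target [ 0.5228 -0.3606  0.3    -1.7178] turn -1.5709 shift after turn [ 0.0754 -0.0198 -0.0049] before [-0.0198 -0.0754 -0.0049]
```

View pics/scene3.png

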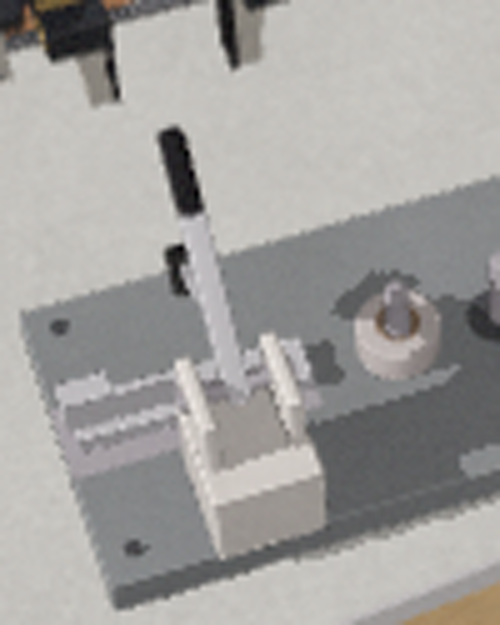

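View pics/top3.png

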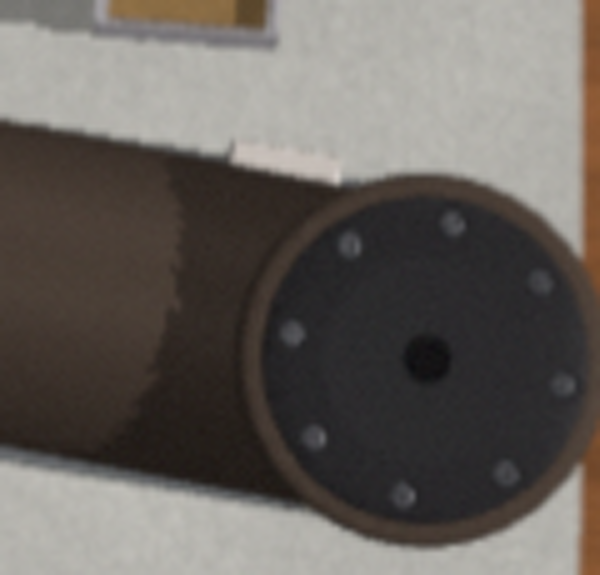

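Emit:
apply_moves(moves=[[0,0,0,0,-0.1208],[0,0,0,0,-0.1208],[0,0,0,0,-0.1208],[0,0,0,0,-0.1208],[0,0,0,0,-0.1208],[0,0,0,0,-0.1208],[0,0,0,0,-0.1208],[0,0,0,0,-0.1208],[0,0,0,0,-0.1208],[0,0,0,0,-0.1208],[0,0,0,0,-0.1208],[0,0,0,0,-0.1208]])

```text
t: 7.07
eef_pos: [0.514, -0.2833, 0.2941]
ee_rot: [3.139, 0.0, -1.833]
force: [-0.0, -0.1, 0.3]
width: 0.0435
```

Emit:
apply_moves(moves=[[0,0,0,0,-0.1213],[0,0.038,-0.01,0,0],[0,0.038,-0.006,0,0],[0,0,0,0,0],[0,0,0,0,0]])

```text
t: 7.48
eef_pos: [0.5183, -0.3623, 0.2932]
ee_rot: [3.138, 0.001, -1.721]
force: [-0.7, -0.7, -0.7]
width: 0.0437
```

Run:
```python
from h import *
go(-.0045,-.224,.15,-np.pi/2,WP)
f=grab('wrist');save(f,'w3.png')
P,uv=cloud(f);Q=inW(P)
t=Q[(abs(Q[:,0])<.05)&(abs(Q[:,1]+.22)<.04)&(Q[:,2]>.062)&(Q[:,2]<.08)]
print(len(t),t.mean(0),t.min(0),t.max(0))
b=Q[(abs(Q[:,0])<.035)&(abs(Q[:,1]+.19)<.06)&(Q[:,2]>.038)&(Q[:,2]<.05)]
print(len(b),b.mean(0),b.min(0),b.max(0))
```

```text
t 7.48 p [ 0.5183 -0.3623  0.2932] r [ 3.138e+00  1.000e-03 -1.721e+00] F [-0.7 -0.7 -0.7] w 0.0437 q [-0.302  0.258  0.021 -0.    -1.337  0.153]
target [ 0.5177 -0.3639  0.15   -1.7178] turn -0.0028 shift after turn [0.0016 0.0004 0.1432] before [0.0016 0.0003 0.1432]
374 [-0.0058608  -0.22172366  0.07142258] [-0.01385483 -0.23601551  0.06440479] [ 0.00226963 -0.20624209  0.07414492]
1520 [-0.00388117 -0.17479854  0.04471093] [-0.0207703  -0.23603425  0.0381298 ] [ 0.03483063 -0.1300504   0.04979877]
```

View pics/w3.png

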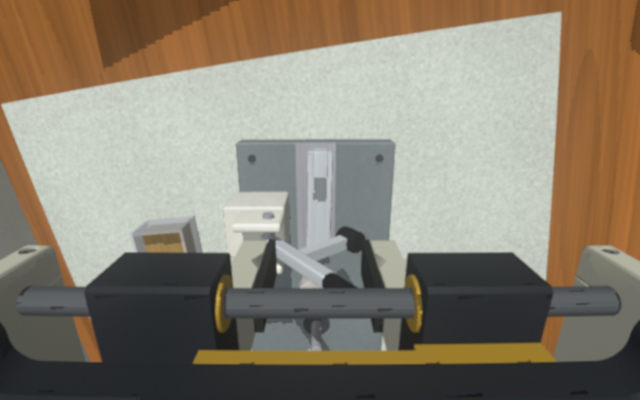

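Emit:
apply_moves(moves=[[0,0.0016,0.0014,0.04,0],[0,0,0,0.04,0],[0,0,0,0.04,0],[0,0,0,0.04,0],[0,0,0,0.035,0],[0,0,0,0,0],[0,0,0,0,0]])

```text
t: 8.12
eef_pos: [0.5164, -0.3614, 0.0996]
ee_rot: [3.137, 0.001, -1.717]
force: [-0.6, -0.5, 2.1]
width: 0.0435
```

Run:
```python
from h import *
go(-.0055,-.224,.049,-np.pi/2,WP)
f=grab('wrist');save(f,'w4.png')
```

```text
t 8.12 p [ 0.5164 -0.3614  0.0996] r [ 3.137e+00  1.000e-03 -1.717e+00] F [-0.6 -0.5  2.1] w 0.0435 q [-0.301  0.393 -0.247  0.    -0.935  0.155]
target [ 0.5167 -0.3638  0.049  -1.7178] turn 0.001 shift after turn [ 0.0023 -0.0007  0.0506] before [ 0.0023 -0.0007  0.0506]
```

View pics/w4.png

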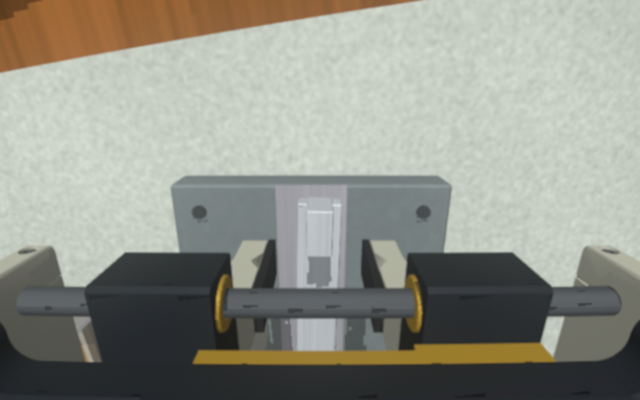

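Emit:
apply_moves(moves=[[0,0.0023,0,0.025,0],[0,0,0,0.0235,0],[0,0,0,0,0],[-1,0,0,0,0],[-1,0,0,0,0],[-1,0,0,0,0],[-1,0,0,0,0],[-1,0,0,0,0],[-1,0,0,0,0],[-1,0,0,0,0],[-1,0,0,0,0],[-1,0,0,0,0]], newtons=50)

```text
t: 9.17
eef_pos: [0.5176, -0.3651, 0.0537]
ee_rot: [-3.14, -0.001, -1.717]
force: [-1.7, 1.6, 7.0]
width: 0.0157
```

Run:
```python
from h import *
s=st();print(inW(s["eef_pos"]))
f=grab('wrist');save(f,'w5.png')
```

```text
t 9.17 p [ 0.5176 -0.3651  0.0537] r [-3.140e+00 -1.000e-03 -1.717e+00] F [-1.7  1.6  7. ] w 0.0157 q [-0.306  0.444 -0.289  0.001 -0.836  0.159]
[[-0.00442396 -0.22513449  0.05366098]]
```

View pics/w5.png

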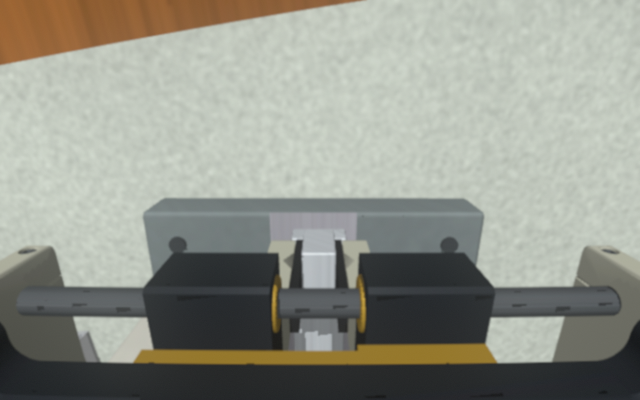

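Emit:
apply_moves(moves=[[-1,0,0,-0.01,0],[-1,0,0,-0.01,0],[-1,0,0,-0.005,0],[-1,0.01,0,0,0],[-1,0.02,0,0,0],[-1,0.025,0,0,0],[-1,0.025,0,0,0],[-1,0.025,0,0,0],[-1,0.02,0,0,0],[-1,0.01,0,0,0],[-1,0,0,0,0]])

```text
t: 10.13
eef_pos: [0.4963, -0.5006, 0.0768]
ee_rot: [3.141, -0.0, -1.72]
force: [0.8, 0.0, -1.6]
width: 0.0159
```

Run:
```python
from h import *
s=st();print(inW(s["eef_pos"]))
f=grab('scene');save(f,'s5.png',(180,80,400,230),3.5)
```

```text
t 10.13 p [ 0.4963 -0.5006  0.0768] r [ 3.141 -0.    -1.72 ] F [ 0.8  0.  -1.6] w 0.0159 q [-0.514  0.52  -0.092  0.    -0.96   0.364]
[[-0.00564468 -0.36237154  0.07677227]]
```

View pics/s5.png

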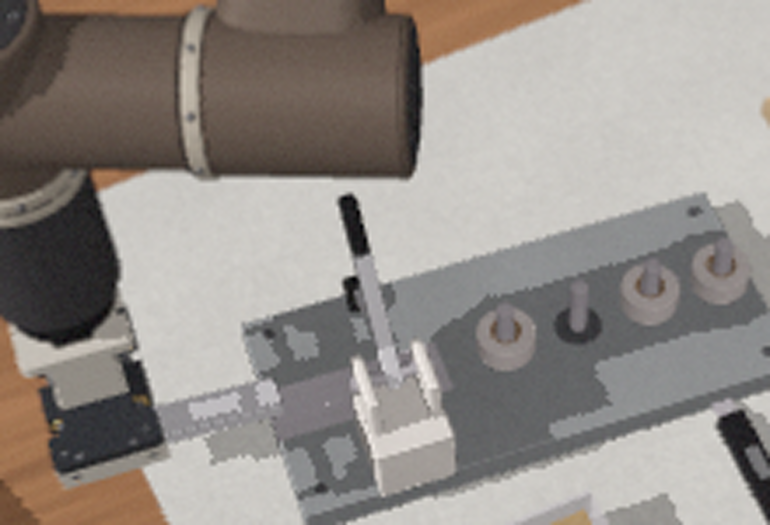

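Emit:
apply_moves(moves=[[-1,0,0,-0.02,0],[-1,0,0,-0.035,0],[-1,0,0,-0.035,0],[-1,0,0,-0.035,0],[-1,0,0,-0.035,0],[-1,0,0,-0.035,0],[-1,0,0,-0.035,0],[-1,0,0,-0.02,0],[-1,0,0,0,0]])

```text
t: 10.93
eef_pos: [0.4988, -0.4987, 0.3341]
ee_rot: [-3.134, -0.005, -1.717]
force: [0.3, 0.3, 0.0]
width: 0.0154
```

```bash
cat > tr.py <<'E'
from h import *
def tray(n):
    f=grab(n);r=[]
    for o in outline_of("tray",f)[:1]:
        P,_=cloud(f,o["region"]);Q=P[abs(P[:,2]-.018)<.008]
        print(n,"tray",round(o["score"],2),np.round(o["extent"]),cv2.minAreaRect(Q[:,:2].astype(np.float32)), "all",cv2.minAreaRect(P[:,:2].astype(np.float32)))
    return f
if __name__=="__main__":
    tray("top");tray("scene")
E
python3 tr.py
python3 - <<'E'
from h import *
go(-.0715,-.06,.3,-np.pi/2,(.527,.263,-.106))
E
```

```text
top tray 0.75 [131. 188. 208. 271.] ((0.5270349979400635, 0.2631622552871704), (0.21452906727790833, 0.21763357520103455), 84.0184555053711) all ((0.5278807282447815, 0.267492413520813), (0.2243584394454956, 0.2214205116033554), 83.69422912597656)
scene tray 0.74 [397.  89. 490. 161.] ((0.5283455848693848, 0.26131340861320496), (0.21914058923721313, 0.22373639047145844), 84.98657989501953) all ((0.5283455848693848, 0.26131340861320496), (0.21914058923721313, 0.22373639047145844), 84.98657989501953)
t 11.13 p [ 0.4972 -0.4972  0.3259] r [ 3.140e+00  1.000e-03 -1.717e+00] F [-0.1 -0.2 -1.8] w 0.0155 q [-5.100e-01  3.690e-01  2.490e-01 -1.000e-03 -1.452e+00  3.630e-01]
target [ 0.4496  0.2109  0.3    -1.6768] turn -0.0405 shift after turn [-0.6991  0.1223  0.0259] before [-0.6936  0.1505  0.0259]
```

Emit:
apply_moves(moves=[[-1,0,0,0,-0.04],[-1,-0.015,0.003,0,0],[-1,-0.03,0.005,0,0],[-1,-0.035,0.006,0,0],[-1,-0.035,0.006,0,0],[-1,-0.035,0.006,0,0],[-1,-0.035,0.006,0,0],[-1,-0.035,0.006,0,0],[-1,-0.035,0.006,0,0],[-1,-0.035,0.006,0,0],[-1,-0.035,0.006,0,0],[-1,-0.035,0.006,0,0]])

```text
t: 12.13
eef_pos: [0.4729, -0.132, 0.3258]
ee_rot: [3.139, -0.0, -1.678]
force: [1.7, 0.4, -0.4]
width: 0.0156
```

Emit:
apply_moves(moves=[[-1,-0.035,0.006,0,0],[-1,-0.035,0.006,0,0],[-1,-0.035,0.006,0,0],[-1,-0.035,0.006,0,0],[-1,-0.035,0.006,0,0],[-1,-0.035,0.006,0,0],[-1,-0.035,0.006,0,0],[-1,-0.035,0.006,0,0],[-1,-0.03,0.005,0,0],[-1,-0.015,0.003,0,0],[-1,0,0,0,0]])

```text
t: 13.05
eef_pos: [0.4522, 0.198, 0.3253]
ee_rot: [3.139, -0.002, -1.675]
force: [-0.5, -0.5, -2.2]
width: 0.0158
```

```bash
python3 tr.py
python3 - <<'E'
from h import *
go(-.0715,-.06,.1,-np.pi/2,(.527,.263,-.106))
f=grab('scene');save(f,'s6.png',(330,30,530,190),4)
E
```

```text
top tray 0.83 [134. 189. 206. 272.] ((0.5269044637680054, 0.2639904022216797), (0.21285733580589294, 0.21864467859268188), 84.5599136352539) all ((0.5279294848442078, 0.26524627208709717), (0.22904570400714874, 0.2175801694393158), 83.0363540649414)
scene tray 0.76 [398.  90. 492. 162.] ((0.528713583946228, 0.2616385221481323), (0.2175779938697815, 0.22448502480983734), 84.99325561523438) all ((0.5197442173957825, 0.2708427309989929), (0.23648355901241302, 0.24494192004203796), 84.12083435058594)
t 13.25 p [0.4529 0.1948 0.3265] r [ 3.141e+00 -1.000e-03 -1.678e+00] F [ 0.1 -0.8 -1.2] w 0.0155 q [ 0.806  0.002 -0.206 -0.    -1.364 -0.913]
target [ 0.4496  0.2109  0.1    -1.6768] turn -0.0011 shift after turn [-0.0157  0.005   0.2265] before [-0.0157  0.005   0.2265]
```

View pics/s6.png

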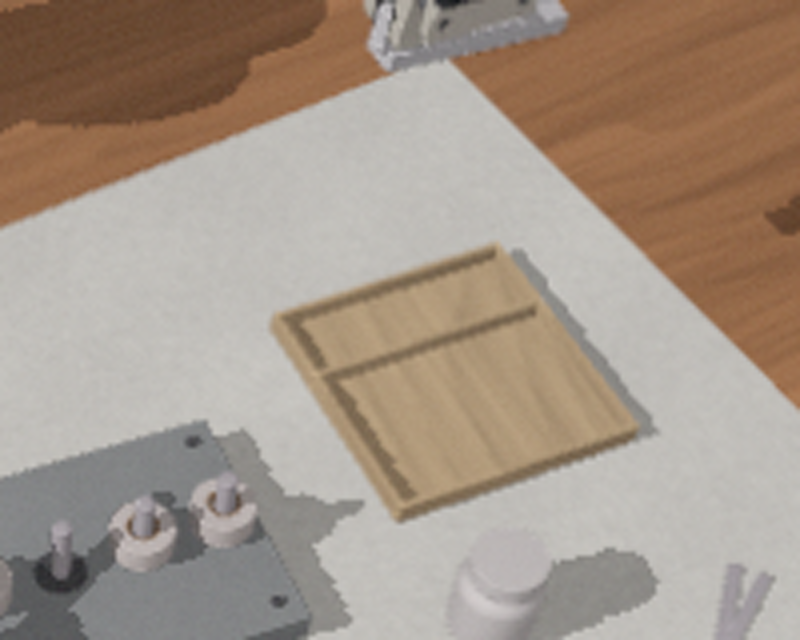

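Run:
```python
from h import *
f=grab('scene');save(f,'s7.png');print(proj(f,[[.4529,.1948,.3265],[.45,.33,.31]]))
f=grab('wrist');save(f,'w7.png')
```

```text
[[428.25463295  36.61124007]
 [467.06213479  24.98746885]]
```

View pics/s7.png

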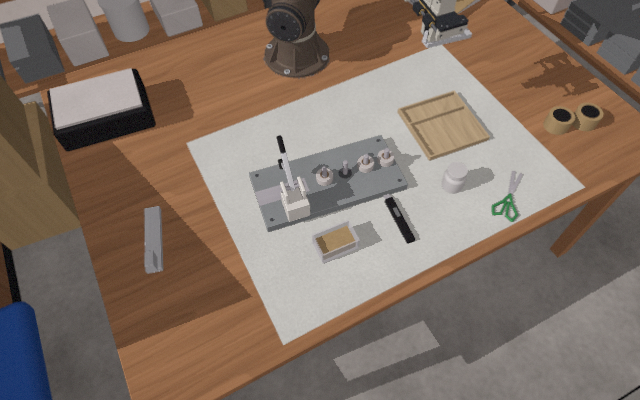

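View pics/w7.png

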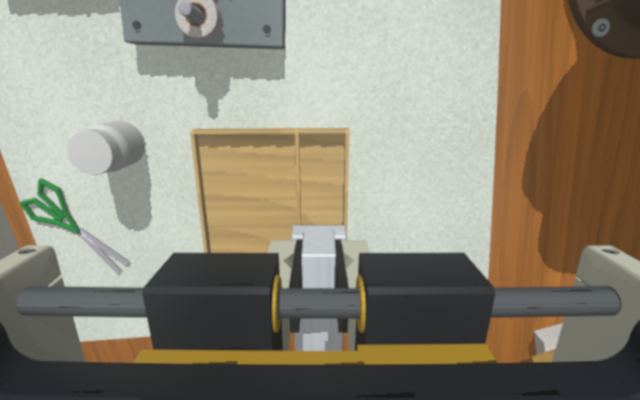

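Emit:
apply_moves(moves=[[-1,-0.0157,0.005,0.02,0],[-1,0,0,0.035,0],[-1,0,0,0.035,0],[-1,0,0,0.035,0],[-1,0,0,0.035,0],[-1,0,0,0.035,0],[-1,0,0,0.03,0],[-1,0,0,0,0],[-1,0,0,0,0]])

```text
t: 14.15
eef_pos: [0.4497, 0.2104, 0.1018]
ee_rot: [3.14, -0.003, -1.679]
force: [1.0, 0.3, -0.4]
width: 0.0157
```

Run:
```python
from h import *
go(-.0715,-.06,.029,-np.pi/2,(.527,.2635,-.104))
f=grab('wrist');save(f,'w8.png')
f=grab('scene');save(f,'s8.png',(330,30,530,190),4)
P,uv=cloud(f);Q=inW(P,(.527,.2635,-.104))
q=Q[(abs(Q[:,0]+.0715)<.03)&(abs(Q[:,1])<.1)&(Q[:,2]>.03)&(Q[:,2]<.13)]
for y in np.arange(-.09,.1,.02):
    k=q[abs(q[:,1]-y)<.01]
    if len(k)>2:print(y.round(2),k.mean(0).round(3),k.min(0).round(3),k.max(0).round(3))
```

```text
t 14.15 p [0.4497 0.2104 0.1018] r [ 3.140e+00 -3.000e-03 -1.679e+00] F [ 1.   0.3 -0.4] w 0.0157 q [ 0.834  0.191 -0.541  0.    -0.843 -0.942]
target [ 0.4497  0.2112  0.029  -1.6748] turn -0.0037 shift after turn [-0.0009  0.0001  0.0728] before [-0.0009  0.0001  0.0728]
-0.07 [-0.064 -0.07   0.109] [-0.097 -0.077  0.077] [-0.042 -0.06   0.129]
-0.05 [-0.052 -0.054  0.095] [-0.057 -0.06   0.078] [-0.044 -0.047  0.125]
0.05 [-0.058  0.052  0.081] [-0.069  0.044  0.071] [-0.055  0.059  0.09 ]
0.07 [-0.065  0.068  0.08 ] [-0.088  0.06   0.067] [-0.055  0.077  0.088]
```

View pics/s8.png

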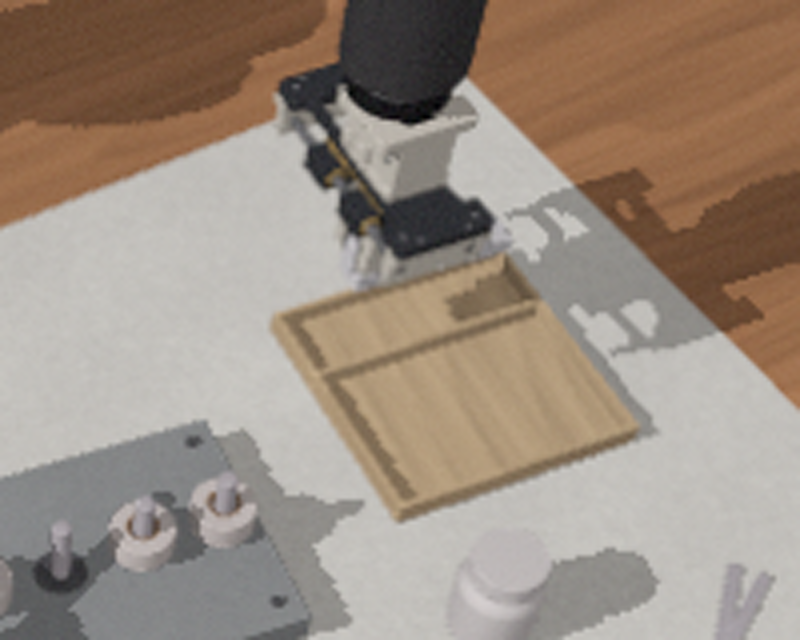

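View pics/w8.png

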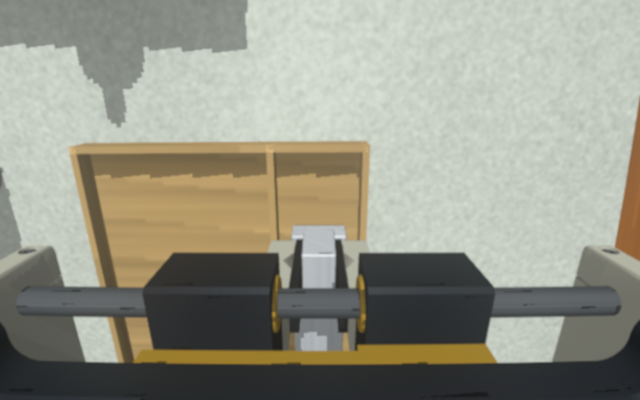

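Emit:
apply_moves(moves=[[-1,-0.001,0,0.025,-0.003],[-1,0,0,0.02,0],[-1,0,0,0.012,0],[-1,0,0,0.008,0],[-1,0,0,0.004,0],[-1,0,0,0.002,0],[-1,0,0,0,0],[-1,0,0,0,0]])

```text
t: 14.92
eef_pos: [0.4508, 0.213, 0.0325]
ee_rot: [-3.14, 0.002, -1.675]
force: [-0.4, -2.1, 4.0]
width: 0.0157
```

Emit:
apply_moves(moves=[[-1,0,0,0.002,0],[-1,0,0,0.001,0],[-1,0,0,0,0],[-1,0,0,0,0]])

```text
t: 15.25
eef_pos: [0.4504, 0.2128, 0.0287]
ee_rot: [-3.141, 0.001, -1.675]
force: [-0.0, -3.6, 5.7]
width: 0.0157
```

Emit:
apply_moves(moves=[[-0.2,0,0,0,0],[-0.2,0,0,0,0],[-0.2,0,0,0,0],[-0.2,0,0,0,0],[-0.2,0,0,0,0],[-0.2,0,0,-0.02,0],[-0.2,0,0,-0.03,0],[-0.2,0,0,-0.035,0],[-0.2,0,0,-0.035,0],[-0.2,0,0,-0.035,0],[-0.2,0,0,-0.035,0],[-0.2,0,0,-0.02,0]])

```text
t: 16.25
eef_pos: [0.451, 0.2131, 0.2425]
ee_rot: [-3.138, 0.003, -1.674]
force: [1.1, 0.1, 0.3]
width: 0.0348
```

Run:
```python
from h import *
st()
f=grab('wrist');save(f,'w9.png')
f=grab('scene');save(f,'s9.png',(240,30,530,240),2.7)
P,uv=cloud(f);Q=inW(P,(.527,.2635,-.104))
q=Q[(Q[:,0]<.0)&(Q[:,0]>-.13)&(abs(Q[:,1])<.1)&(Q[:,2]>.012)&(Q[:,2]<.1)]
for y in np.arange(-.09,.1,.02):
    k=q[abs(q[:,1]-y)<.01]
    if len(k)>2:print(y.round(2),k.mean(0).round(3),k.min(0).round(3),k.max(0).round(3))
go(0,.16,.2,-np.pi/2,WP)
```

```text
t 16.25 p [0.451  0.2131 0.2425] r [-3.138e+00  3.000e-03 -1.674e+00] F [1.1 0.1 0.3] w 0.0348 q [ 8.370e-01  5.100e-02 -3.460e-01  1.000e-03 -1.169e+00 -9.410e-01]
-0.09 [-0.067 -0.09   0.017] [-0.106 -0.099  0.012] [-0.031 -0.08   0.022]
-0.07 [-0.068 -0.068  0.028] [-0.109 -0.08   0.012] [-0.033 -0.06   0.049]
-0.05 [-0.066 -0.051  0.026] [-0.11  -0.06   0.012] [-0.03  -0.04   0.048]
-0.03 [-0.071 -0.029  0.016] [-0.11  -0.039  0.012] [-0.032 -0.02   0.026]
-0.01 [-0.068 -0.01   0.017] [-0.109 -0.02   0.012] [-0.031 -0.     0.024]
0.01 [-0.067  0.01   0.017] [-0.109  0.     0.012] [-0.031  0.02   0.024]
0.03 [-0.067  0.03   0.017] [-0.11   0.02   0.013] [-0.031  0.04   0.024]
0.05 [-0.07   0.05   0.018] [-0.11   0.04   0.012] [-0.03   0.059  0.025]
0.07 [-0.068  0.069  0.018] [-0.113  0.06   0.012] [-0.028  0.08   0.023]
0.09 [-0.059  0.094  0.018] [-0.113  0.081  0.012] [-0.002  0.1    0.03 ]
t 16.35 p [0.4517 0.2138 0.2426] r [-3.136  0.005 -1.674] F [ 0.1  0.1 -0.3] w 0.0348 q [ 8.370e-01  5.100e-02 -3.460e-01  1.000e-03 -1.167e+00 -9.410e-01]
target [ 0.5784  0.0153  0.2    -1.7178] turn 0.0435 shift after turn [ 0.1778 -0.1544  0.0426] before [ 0.1844 -0.1466  0.0426]
```

View pics/s9.png

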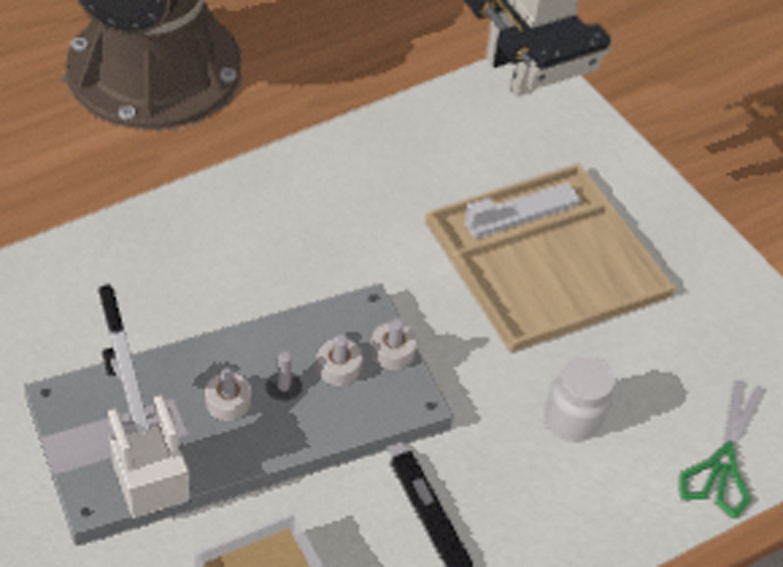

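View pics/w9.png

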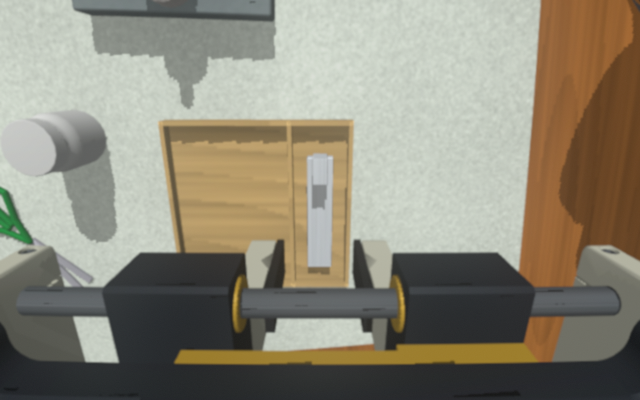

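Emit:
apply_moves(moves=[[0.6,0,0,0,0.0435],[0.6,0.02,-0.017,0.005,0],[0.6,0.03,-0.026,0.005,0],[0.6,0.03,-0.026,0.005,0],[0.6,0.03,-0.026,0.005,0],[0.6,0.03,-0.026,0.005,0],[0.6,0.025,-0.021,0.005,0],[0.6,0.0125,-0.0115,0.005,0],[0.6,0,0,0,0],[0.6,0,0,0,0]])

```text
t: 17.18
eef_pos: [0.5754, 0.0132, 0.2017]
ee_rot: [3.139, -0.001, -1.721]
force: [-0.1, 0.8, 0.3]
width: 0.0699
```

```bash
cat > roll.py <<'E'
from h import *
import sys
def rolls(n="scene"):
    f=grab(n);P,uv=cloud(f);Q=inW(P)
    for y in(-.035,.03,.095,.16):
        q=Q[(np.hypot(Q[:,0],Q[:,1]-y)<.03)&(abs(Q[:,2]-.054)<.004)]
        if len(q)>20:print(n,y,len(q),q.min(0).round(4),q.max(0).round(4),"mid",((q.min(0)+q.max(0))/2).round(4))
    return f
if __name__=="__main__":
    rolls();f=rolls("wrist");save(f,sys.argv[2]);go(0,float(sys.argv[1]),.034,-np.pi/2,WP)
E
python3 roll.py .16 w10.png
```

```text
scene -0.035 123 [-0.0258 -0.0607  0.05  ] [ 0.026  -0.013   0.0574] mid [ 0.0001 -0.0368  0.0537]
scene 0.095 113 [-0.0254  0.0697  0.0503] [0.0222 0.1175 0.0579] mid [-0.0016  0.0936  0.0541]
scene 0.16 127 [-0.026   0.1336  0.05  ] [0.0246 0.1817 0.0579] mid [-0.0007  0.1577  0.054 ]
wrist 0.095 2033 [-0.0266  0.0703  0.05  ] [0.0229 0.1196 0.0576] mid [-0.0019  0.095   0.0538]
wrist 0.16 1661 [-0.0263  0.1351  0.05  ] [0.0228 0.1843 0.0578] mid [-0.0017  0.1597  0.0539]
t 17.28 p [0.5754 0.0146 0.2028] r [ 3.141 -0.    -1.718] F [-0.5  0.3 -0.8] w 0.07 q [ 0.365  0.214 -0.246 -0.    -1.112 -0.513]
target [ 0.5784  0.0153  0.034  -1.7178] turn -0.0007 shift after turn [-0.0011 -0.0029  0.1688] before [-0.0011 -0.0029  0.1688]
```

View pics/w10.png

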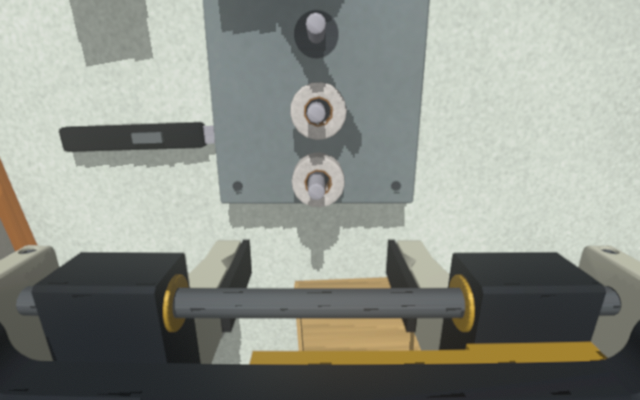

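Emit:
apply_moves(moves=[[0.6,-0.001,-0.0018,0.035,0],[0.6,0,0,0.035,0],[0.6,0,0,0.035,0],[0.6,0,0,0.03,0],[0.6,0,0,0.018,0],[0.6,0,0,0.01,0],[0.6,0,0,0.004,0],[0.6,0,0,0,0],[0.6,0,0,0,0]])

```text
t: 18.03
eef_pos: [0.5786, 0.0157, 0.0376]
ee_rot: [-3.14, 0.001, -1.717]
force: [-0.1, -0.1, 0.1]
width: 0.0698
```

```bash
python3 -c "
from h import *
go(-.0012,.16,.034,-np.pi/2,WP)"
```

```text
t 18.03 p [0.5786 0.0157 0.0376] r [-3.140e+00  1.000e-03 -1.717e+00] F [-0.1 -0.1  0.1] w 0.0698 q [ 0.365  0.391 -0.43   0.    -0.748 -0.512]
target [ 0.5772  0.0155  0.034  -1.7178] turn 0.0004 shift after turn [0.0005 0.0013 0.0036] before [0.0005 0.0013 0.0036]
```

Emit:
apply_moves(moves=[[0.6,0,0.001,0.003,0],[-1,0,0,0,0],[-1,0,0,0,0],[-1,0,0,0,0],[-1,0,0,0,0],[-1,0,0,0,0],[-1,0,0,0,0],[-1,0,0,-0.012,0],[-1,0,0,-0.02,0]], newtons=35)

```text
t: 18.78
eef_pos: [0.575, 0.0148, 0.0634]
ee_rot: [3.137, -0.002, -1.719]
force: [0.3, 0.1, -0.4]
width: 0.0493
```

Holding (49 mm). Lift clear and look.

Emit:
apply_moves(moves=[[-1,0,0,-0.025,0],[-1,0,0,-0.025,0],[-1,0,0,-0.03,0],[-1,0,0,-0.03,0],[-1,0,0,0,0]])

```text
t: 19.2
eef_pos: [0.58, 0.0157, 0.1816]
ee_rot: [-3.133, 0.003, -1.717]
force: [1.5, 0.7, 0.4]
width: 0.0496
```

```bash
python3 tr.py
python3 - <<'E'
from h import *
T=(.527,.2635,-.104)
go(.035,.06,.17,-np.pi/2,T);go(.035,-.06,.17,-np.pi/2,T)
f=grab('wrist');save(f,'w11.png')
E
```

```text
top tray 0.67 [128. 226. 203. 270.] ((0.474073588848114, 0.2675718367099762), (0.12324172258377075, 0.2208997756242752), 1.240549921989441) all ((0.46495044231414795, 0.21020567417144775), (0.12154416739940643, 0.3295232355594635), 20.646713256835938)
scene tray 0.7 [415.  88. 486. 160.] ((0.5288589000701904, 0.2617757320404053), (0.21725036203861237, 0.2224501371383667), 84.74855041503906) all ((0.5287067890167236, 0.2618204653263092), (0.2171463519334793, 0.22274479269981384), 84.49761962890625)
t 19.4 p [0.576  0.0151 0.1743] r [ 3.14  -0.    -1.719] F [ 0.1 -0.3 -1. ] w 0.0495 q [ 3.650e-01  2.380e-01 -2.830e-01 -1.000e-03 -1.051e+00 -5.130e-01]
target [ 0.568   0.3195  0.17   -1.6748] turn -0.044 shift after turn [-0.3019  0.0395  0.0043] before [-0.2999  0.0528  0.0043]
t 19.4 p [0.576  0.0151 0.1743] r [ 3.14  -0.    -1.719] F [ 0.1 -0.3 -1. ] w 0.0495 q [ 3.650e-01  2.380e-01 -2.830e-01 -1.000e-03 -1.051e+00 -5.130e-01]
target [ 0.5556  0.2002  0.17   -1.6748] turn -0.044 shift after turn [-0.1819  0.0395  0.0043] before [-0.18    0.0475  0.0043]
```

View pics/w11.png

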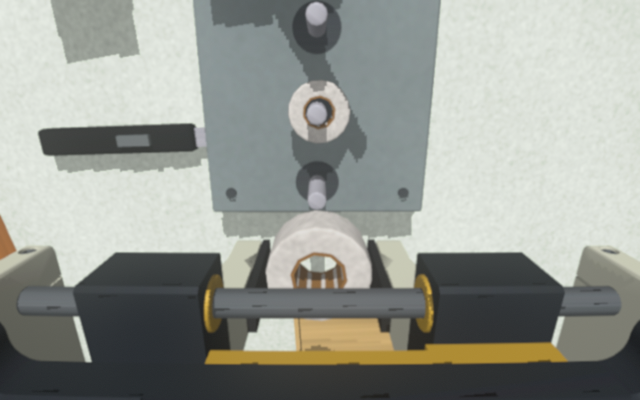

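Emit:
apply_moves(moves=[[-1,0,0,0,-0.044],[-1,-0.015,0.002,0,0],[-1,-0.03,0.004,0,0],[-1,-0.035,0.0045,0,0],[-1,-0.035,0.0045,0,0],[-1,-0.035,0.0045,0,0],[-1,-0.035,0.0045,0,0],[-1,-0.035,0.0045,0,0],[-1,-0.035,0.0045,0,0],[-1,-0.03,0.004,0,0],[-1,-0.017,0.0025,0,0],[-1,0,0,0,0]])

```text
t: 20.45
eef_pos: [0.568, 0.3227, 0.1732]
ee_rot: [3.14, -0.002, -1.672]
force: [1.3, -0.2, 0.2]
width: 0.0499
```

```bash
python3 tr.py
python3 - <<'E'
from h import *
T=(.527,.2635,-.104)
go(.035,.06,.012,-np.pi/2,T)
f=grab('wrist');save(f,'w12.png')
E
```

```text
scene tray 0.95 [400.  91. 488. 160.] ((0.5288779735565186, 0.2612970173358917), (0.21819117665290833, 0.22312326729297638), 83.66633605957031) all ((0.521357536315918, 0.2689911723136902), (0.23195764422416687, 0.23918962478637695), 82.74210357666016)
t 20.65 p [0.5684 0.3186 0.1745] r [ 3.141e+00 -1.000e-03 -1.675e+00] F [ 0.5 -0.4 -0.5] w 0.0492 q [ 0.81   0.357 -0.113 -0.    -1.102 -0.914]
target [ 0.568   0.3195  0.012  -1.6748] turn -0.0001 shift after turn [-0.0009  0.0005  0.1625] before [-0.0009  0.0005  0.1625]
```

View pics/w12.png

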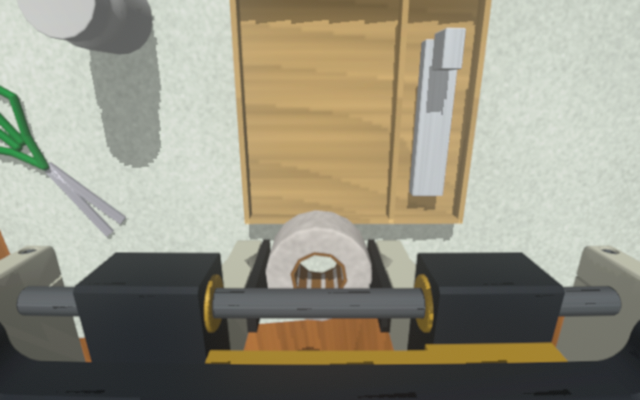

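Run:
```python
from h import *
T=(.527,.2635,-.104)
f=grab('wrist')
print(proj(f,W(T,[(.108,.105,.02),(-.108,.105,.02),(-.037,.1,.02),(.035,.06,.005)])).round(0))
P,uv=cloud(f);Q=inW(P,T)
g=Q[(Q[:,0]<-.045)&(Q[:,0]>-.1)&(abs(Q[:,1])<.09)&(Q[:,2]>.014)&(Q[:,2]<.03)];print(g.min(0),g.max(0))
```

```text
[[247. 224.]
 [463. 223.]
 [393. 219.]
 [320. 176.]]
[-0.08528271 -0.0690757   0.01400158] [-0.05363904  0.07571615  0.02985623]
```

Emit:
apply_moves(moves=[[-1,-0.001,0,0.03,0],[-1,0,0,0.035,0],[-1,0,0,0.035,0],[-1,0,0,0.03,0],[-1,0,0,0.015,0],[-1,0,0,0.008,0],[-1,0,0,0.005,0],[-1,0,0,0.002,0],[-1,0,0,0,0],[-1,0,0,0,0]])

```text
t: 21.58
eef_pos: [0.5695, 0.3212, 0.0167]
ee_rot: [-3.14, 0.002, -1.674]
force: [0.2, -0.2, -0.1]
width: 0.0496
```

Emit:
apply_moves(moves=[[-1,0,0,0.003,0],[-1,0,0,0.001,0],[-1,0,0,0.001,0],[-1,0,0,0,0],[-1,0,0,0,0]])

```text
t: 22.0
eef_pos: [0.5688, 0.3207, 0.0104]
ee_rot: [-3.142, 0.0, -1.674]
force: [-0.4, -0.6, -0.4]
width: 0.0492
```

Emit:
apply_moves(moves=[[-1,0,0,0.001,0],[-1,0,0,0,0],[0.4,0,0,0,0],[0.4,0,0,0,0],[0.4,0,0,0,0],[0.4,0,0,0,0],[0.4,0,0,-0.02,0],[0.4,0,0,-0.035,0],[0.4,0,0,-0.035,0],[0.4,0,0,-0.035,0],[0.4,0,0,-0.035,0],[0.4,0,0,-0.02,0]])

```text
t: 23.0
eef_pos: [0.57, 0.3214, 0.1942]
ee_rot: [-3.138, 0.003, -1.674]
force: [0.9, 0.3, 0.9]
width: 0.0613
```

Run:
```python
from h import *
T=(.527,.2635,-.104)
f=grab('scene');save(f,'s13.png',(240,30,530,240),2.7)
P,uv=cloud(f);Q=inW(P,T)
g=Q[(Q[:,0]<.1)&(Q[:,0]>-.03)&(abs(Q[:,1])<.095)&(Q[:,2]>.024)&(Q[:,2]<.06)];print(len(g),g.min(0),g.max(0))
go(-.0012,.095,.1743,-np.pi/2,WP)
```

```text
123 [0.01149292 0.03357029 0.02404158] [0.06365703 0.08334893 0.0328814 ]
t 23.05 p [0.5713 0.3222 0.1974] r [-3.134  0.006 -1.673] F [1.7 0.6 4.4] w 0.0617 q [ 0.812  0.34  -0.084  0.002 -1.137 -0.915]
target [ 0.5677 -0.0488  0.1743 -1.7178] turn 0.0444 shift after turn [ 0.3676 -0.0508  0.0231] before [ 0.3695 -0.0344  0.0231]
```

View pics/s13.png

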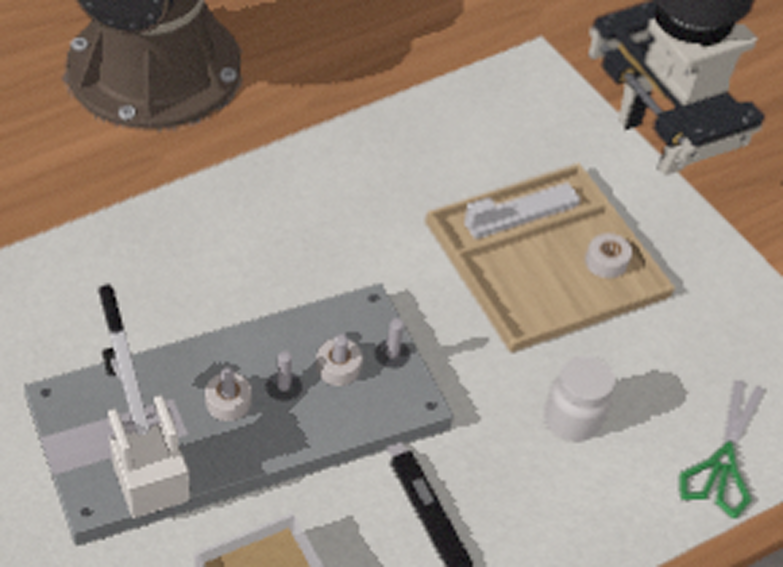

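Emit:
apply_moves(moves=[[0.6,0,0,0,0.0444],[0.6,0.02,-0.003,0.002,0],[0.6,0.035,-0.005,0.002,0],[0.6,0.038,-0.0053,0.002,0],[0.6,0.038,-0.0053,0.002,0],[0.6,0.038,-0.0053,0.002,0],[0.6,0.038,-0.0053,0.002,0],[0.6,0.038,-0.0053,0.002,0],[0.6,0.038,-0.0053,0.002,0],[0.6,0.038,-0.0053,0.002,0],[0.6,0.03,-0.004,0,0],[0.6,0.016,-0.002,0,0]])

```text
t: 24.05
eef_pos: [0.5644, -0.0529, 0.171]
ee_rot: [3.141, -0.0, -1.721]
force: [0.0, 0.2, 0.6]
width: 0.0697
```

Emit:
apply_moves(moves=[[0.6,0,0,0,0],[0.6,0,0,0,0]])

```text
t: 24.22
eef_pos: [0.565, -0.0508, 0.1711]
ee_rot: [3.141, 0.0, -1.721]
force: [-0.6, 0.9, 1.0]
width: 0.0702
```

```bash
python3 roll.py .095 w14.png
```

```text
scene -0.035 130 [-0.0219 -0.0612  0.05  ] [ 0.028  -0.0125  0.0575] mid [ 0.003  -0.0369  0.0538]
scene 0.095 125 [-0.026   0.0695  0.05  ] [0.0231 0.1174 0.0574] mid [-0.0014  0.0935  0.0537]
wrist -0.035 2532 [-0.0249 -0.0511  0.0501] [ 0.0249 -0.0109  0.0577] mid [ 0.     -0.031   0.0539]
wrist 0.095 1955 [-0.0262  0.0704  0.05  ] [0.0224 0.1197 0.0578] mid [-0.0019  0.095   0.0539]
wrist 0.16 71 [-0.0076  0.1518  0.05  ] [0.0071 0.1594 0.058 ] mid [-0.0002  0.1556  0.054 ]
t 24.32 p [ 0.5652 -0.0494  0.1712] r [-3.142  0.    -1.719] F [ 0.3  0.1 -0.4] w 0.0703 q [ 0.257  0.226 -0.308 -0.    -1.037 -0.405]
target [ 0.5689 -0.049   0.034  -1.7178] turn -0.001 shift after turn [-0.001  -0.0036  0.1372] before [-0.001  -0.0036  0.1372]
```

Emit:
apply_moves(moves=[[0.6,-0.001,-0.0024,0.03,0],[0.6,0,0,0.035,0],[0.6,0,0,0.035,0],[0.6,0,0,0.02,0],[0.6,0,0,0.01,0],[0.6,0,0,0.006,0],[0.6,0,0,0,0],[0.6,0,0,0,0],[0.6,0,0,0,0]])

```text
t: 25.07
eef_pos: [0.5689, -0.0487, 0.0368]
ee_rot: [-3.139, 0.001, -1.718]
force: [0.9, -0.4, 0.1]
width: 0.0698
```

```bash
python3 -c "
from h import *
go(-.0012,.095,.034,-np.pi/2,WP)"
```

```text
t 25.07 p [ 0.5689 -0.0487  0.0368] r [-3.139e+00  1.000e-03 -1.718e+00] F [ 0.9 -0.4  0.1] w 0.0698 q [ 0.257  0.382 -0.449  0.    -0.738 -0.405]
target [ 0.5677 -0.0488  0.034  -1.7178] turn -0.0004 shift after turn [0.0003 0.0012 0.0028] before [0.0003 0.0012 0.0028]
```

Emit:
apply_moves(moves=[[0.6,0,0.001,0.0015,0],[-1,0,0,0,0],[-1,0,0,0,0],[-1,0,0,0,0],[-1,0,0,0,0],[-1,0,0,0,0],[-1,0,0,0,0],[-1,0,0,-0.012,0],[-1,0,0,-0.02,0],[-1,0,0,-0.025,0],[-1,0,0,-0.025,0],[-1,0,0,-0.03,0]])

```text
t: 26.07
eef_pos: [0.5658, -0.0492, 0.1457]
ee_rot: [3.139, -0.001, -1.719]
force: [0.4, -0.6, -0.1]
width: 0.0484
```

Emit:
apply_moves(moves=[[-1,0,0,-0.02,0],[-1,0,0,0,0]])

```text
t: 26.23
eef_pos: [0.5693, -0.0489, 0.1706]
ee_rot: [-3.134, 0.002, -1.718]
force: [1.5, 0.5, 0.3]
width: 0.0487
```

```bash
python3 tr.py
python3 - <<'E'
from h import *
T=(.527,.2635,-.104)
go(.035,0,.17,-np.pi/2,T)
f=grab('wrist');save(f,'w15.png')
E
```

```text
top tray 0.63 [126. 188. 194. 269.] ((0.5416724681854248, 0.2815960645675659), (0.29619354009628296, 0.1136462390422821), 31.355024337768555) all ((0.5700681209564209, 0.222927525639534), (0.31197792291641235, 0.24948567152023315), 29.921415328979492)
scene tray 0.9 [406.  90. 498. 156.] ((0.5339639782905579, 0.2901003956794739), (0.21324272453784943, 0.2249012440443039), 83.18360900878906) all ((0.5345382690429688, 0.2915743887424469), (0.2161252796649933, 0.2248084843158722), 82.81238555908203)
t 26.43 p [ 0.566  -0.0491  0.1648] r [ 3.14  -0.    -1.719] F [0.3 0.  0.2] w 0.049 q [ 0.258  0.234 -0.313 -0.    -1.025 -0.406]
target [ 0.5618  0.2599  0.17   -1.6748] turn -0.0442 shift after turn [-0.3069  0.0362 -0.0052] before [-0.305   0.0498 -0.0052]
```

View pics/w15.png

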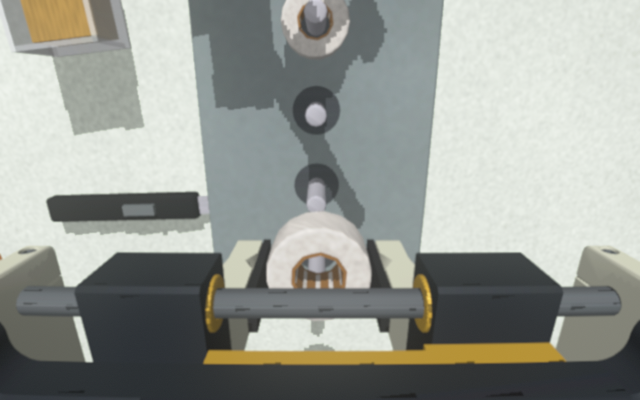

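Run:
```python
from h import *
f=grab('scene')
T=(.5325,.292,-.12)
save(f,'s16.png',(380,70,520,180),5.5,proj(f,W(T,[(x,y,.02) for x in(-.108,-.037,.108) for y in(-.105,0,.105)])))
```

```text
(no output)
```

View pics/s16.png

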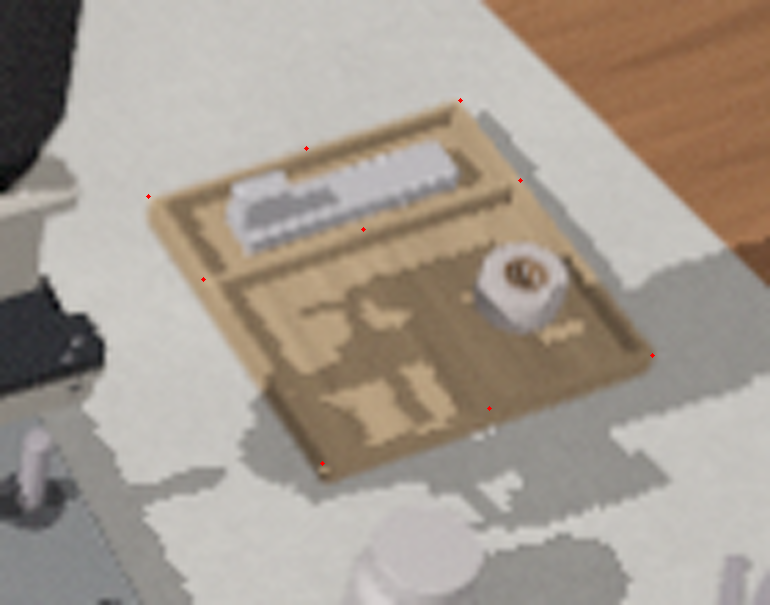

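Run:
```python
from h import *
T=(.534,.292,-.12)
f=grab('scene');P,uv=cloud(f);Q=inW(P,T)
g=Q[(Q[:,0]<.1)&(Q[:,0]>-.03)&(abs(Q[:,1])<.098)&(Q[:,2]>.024)&(Q[:,2]<.04)];print(len(g),g.min(0),g.max(0))
go(.035,-.005,.17,-np.pi/2,T)
```

```text
131 [0.00936873 0.03643807 0.02410143] [0.06200492 0.08666893 0.03667004]
t 26.58 p [ 0.5661 -0.0491  0.1646] r [ 3.140e+00 -1.000e-03 -1.719e+00] F [ 0.4 -0.5  0.4] w 0.0485 q [ 0.258  0.235 -0.313 -0.    -1.026 -0.406]
target [ 0.5681  0.2828  0.17   -1.6908] turn -0.0281 shift after turn [-0.3298  0.0377 -0.0054] before [-0.3286  0.047  -0.0054]
```

Emit:
apply_moves(moves=[[-1,0,0,-0.005,-0.028],[-1,-0.018,0.002,0,0],[-1,-0.033,0.004,0,0],[-1,-0.035,0.004,0,0],[-1,-0.035,0.004,0,0],[-1,-0.035,0.004,0,0],[-1,-0.035,0.004,0,0],[-1,-0.035,0.004,0,0],[-1,-0.035,0.004,0,0],[-1,-0.035,0.004,0,0],[-1,-0.033,0.0035,0,0],[-1,-0.001,0,0,0]])

```text
t: 27.58
eef_pos: [0.569, 0.2881, 0.1694]
ee_rot: [3.141, -0.0, -1.687]
force: [0.2, -0.6, -0.2]
width: 0.0488
```

```bash
cat > w.py <<'E'
from h import *
import sys
T=tuple(map(float,sys.argv[1:4]));f=grab('wrist')
pts=proj(f,W(T,[(x,y,.02) for x in(-.108,-.037,.108) for y in(-.105,0,.105)]))
save(f,sys.argv[4],None,1.2,pts)
P,uv=cloud(f);Q=inW(P,T)
q=Q[(Q[:,2]>.013)&(Q[:,2]<.024)]
for nm,k in(("left x",(q[:,0]>.09)&(q[:,0]<.13)&(abs(q[:,1])<.08)),("right x",(q[:,0]<-.09)&(q[:,0]>-.13)&(abs(q[:,1])<.08)),("-y",(q[:,1]<-.09)&(q[:,1]>-.13)&(abs(q[:,0])<.08)),("+y",(q[:,1]>.09)&(q[:,1]<.13)&(abs(q[:,0])<.08))):
    if k.sum()>20:
        ax=0 if "x" in nm else 1;a=q[k];a=a[abs(a[:,2]-.02)<.003]
        if len(a)>10:
            p=np.polyfit(a[:,1-ax],a[:,ax],1);print(nm,len(a),np.percentile(a[:,ax],[3,50,97]).round(4),"fit",p.round(4))
r=Q[(Q[:,0]<.1)&(Q[:,0]>-.03)&(abs(Q[:,1])<.098)&(Q[:,2]>.026)&(Q[:,2]<.032)]
if len(r)>30:print("rolls",len(r),r.min(0).round(3),r.max(0).round(3))
E
python3 w.py .534 .292 -.12 w17.png; python3 -c "
from h import *
go(.035,-.005,.011,-np.pi/2,(.534,.292,-.12))"
```

```text
left x 938 [0.103  0.1059 0.1091] fit [-0.0171  0.1057]
right x 1105 [-0.1086 -0.1051 -0.1023] fit [-0.0151 -0.1054]
-y 1249 [-0.1031 -0.1002 -0.0947] fit [ 0.0064 -0.1001]
rolls 322 [0.019 0.075 0.026] [0.051 0.089 0.032]
t 27.63 p [0.5686 0.286  0.1692] r [ 3.141e+00 -1.000e-03 -1.688e+00] F [ 0.3 -0.7 -1.2] w 0.0485 q [ 0.772  0.337 -0.155 -0.    -1.08  -0.889]
target [ 0.5681  0.2828  0.011  -1.6908] turn 0.0032 shift after turn [0.0031 0.     0.1582] before [3.100e-03 1.000e-04 1.582e-01]
```

View pics/w17.png

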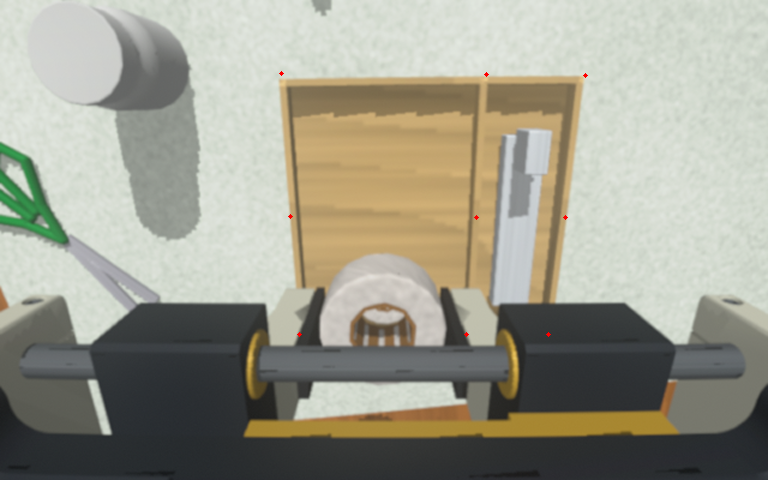

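```bash
python3 -c "
from h import *
go(.035,-.005,.011,-np.pi/2,(.5343,.2945,-.104))"
```

```text
t 27.63 p [0.5686 0.286  0.1692] r [ 3.141e+00 -1.000e-03 -1.688e+00] F [ 0.3 -0.7 -1.2] w 0.0485 q [ 0.772  0.337 -0.155 -0.    -1.08  -0.889]
target [ 0.5686  0.2859  0.011  -1.6748] turn -0.0128 shift after turn [ 1.000e-04 -0.000e+00  1.582e-01] before [ 1.000e-04 -0.000e+00  1.582e-01]
```

Emit:
apply_moves(moves=[[-1,0,0,0.03,-0.012],[-1,0,0,0.035,0],[-1,0,0,0.035,0],[-1,0,0,0.03,0],[-1,0,0,0.015,0],[-1,0,0,0.008,0],[-1,0,0,0.005,0],[-1,0,0,0.002,0],[-1,0,0,0,0],[-1,0,0,0,0]])

```text
t: 28.47
eef_pos: [0.5697, 0.2835, 0.012]
ee_rot: [-3.14, 0.001, -1.679]
force: [-0.3, -0.6, -0.3]
width: 0.0486
```

Emit:
apply_moves(moves=[[-1,0,0,0.001,0],[-1,0,0,0.001,0],[-1,0,0,0,0],[-1,0,0,0,0]])

```text
t: 28.8
eef_pos: [0.5691, 0.2832, 0.0091]
ee_rot: [-3.141, 0.0, -1.679]
force: [0.2, -0.0, -0.4]
width: 0.0486
```

Emit:
apply_moves(moves=[[0.4,0,0,0,0],[0.4,0,0,0,0],[0.4,0,0,0,0],[0.4,0,0,0,0],[0.4,0,0,-0.02,0],[0.4,0,0,-0.035,0],[0.4,0,0,-0.035,0],[0.4,0,0,-0.035,0],[0.4,0,0,-0.035,0],[0.4,0,0,-0.01,0]])

```text
t: 29.63
eef_pos: [0.5713, 0.2844, 0.1853]
ee_rot: [-3.135, 0.005, -1.678]
force: [0.1, -0.4, 1.5]
width: 0.0615
```

Run:
```python
from h import *
f=grab('scene');save(f,'s18.png',(380,70,520,180),5.5)
go(0,-.035,.18,-np.pi/2,WP)
```

```text
t 29.68 p [0.5713 0.2845 0.1852] r [-3.135  0.006 -1.678] F [0.6 1.  1.2] w 0.0609 q [ 0.768  0.322 -0.141  0.002 -1.1   -0.876]
target [ 0.5499 -0.1776  0.18   -1.7178] turn 0.0398 shift after turn [ 0.4603 -0.0465  0.0052] before [ 0.4618 -0.0281  0.0052]
```

View pics/s18.png

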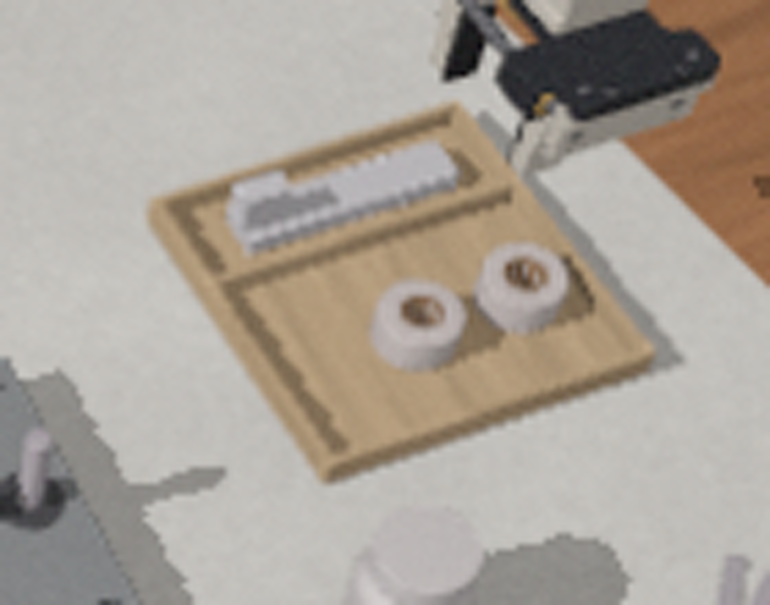

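Emit:
apply_moves(moves=[[0.4,0,0,0,-0.1245],[0.4,0,0,0,-0.1245],[0.4,0,0,0,-0.1245],[0.4,0,0,0,-0.1245],[0.4,0,0,0,-0.1245],[0.4,0,0,0,-0.1245],[0.4,0,0,0,-0.1245],[0.4,0,0,0,-0.1245],[0.4,0,0,0,-0.1245],[0.4,0,0,0,-0.1245],[0.4,0,0,0,-0.1245],[0.4,0,0,0,-0.1245]])

```text
t: 30.68
eef_pos: [0.5688, 0.283, 0.1784]
ee_rot: [3.141, 0.0, -0.179]
force: [-0.1, 0.6, 0.7]
width: 0.0614
```

Emit:
apply_moves(moves=[[0.4,0,0,0,-0.1245],[0.4,0,0,0,-0.1245],[0.4,0,0,0,-0.1245],[0.4,0,0,0,-0.1245],[0.4,0,0,0,-0.1245],[0.4,0,0,0,-0.1245],[0.4,0,0,0,-0.1245],[0.4,0,0,0,-0.1245],[0.4,0,0,0,-0.1245],[0.4,0,0,0,-0.1245],[0.4,0,0,0,-0.1245],[0.4,0,0,0,-0.1245]])

```text
t: 31.68
eef_pos: [0.5689, 0.283, 0.1784]
ee_rot: [-3.141, 0.0, 1.315]
force: [0.9, 0.6, -0.3]
width: 0.0613
```

Run:
```python
from h import *
go(0,-.035,.18,np.pi/2,WP)
```

```text
t 31.68 p [0.5689 0.283  0.1784] r [-3.141  0.     1.315] F [ 0.9  0.6 -0.3] w 0.0613 q [ 0.768  0.328 -0.147 -0.    -1.096  2.118]
target [ 0.5499 -0.1776  0.18    1.4238] turn -0.1085 shift after turn [-0.4584  0.0487 -0.0016] before [-0.4504  0.098  -0.0016]
```

Emit:
apply_moves(moves=[[0.6,0,0,0,-0.108],[0.6,-0.02,0.002,0,0],[0.6,-0.038,0.004,0,0],[0.6,-0.038,0.004,0,0],[0.6,-0.038,0.004,0,0],[0.6,-0.038,0.004,0,0],[0.6,-0.038,0.004,0,0],[0.6,-0.038,0.004,0,0],[0.6,-0.038,0.004,0,0],[0.6,-0.038,0.004,0,0],[0.6,-0.038,0.004,0,0],[0.6,-0.038,0.004,0,0]])

```text
t: 32.68
eef_pos: [0.5485, -0.1207, 0.1788]
ee_rot: [3.141, -0.0, 1.416]
force: [1.5, -0.0, 0.1]
width: 0.0703
```

Emit:
apply_moves(moves=[[0.6,-0.035,0.004,0,0],[0.6,-0.022,0.002,0,0],[0.6,0,0,0,0],[0.6,0,0,0,0]])

```text
t: 33.02
eef_pos: [0.5457, -0.1774, 0.1784]
ee_rot: [-3.141, -0.0, 1.413]
force: [-0.5, 0.9, -0.7]
width: 0.0702
```

Run:
```python
from roll import *
rolls();f=rolls("wrist");save(f,'w20.png');go(0,-.035,.034,np.pi/2,WP)
f=grab('scene');save(f,'s20.png',(240,30,440,240),2.8)
```

```text
scene -0.035 111 [-0.0238 -0.0594  0.0501] [ 0.0249 -0.0124  0.0576] mid [ 0.0005 -0.0359  0.0539]
wrist -0.035 1867 [-0.0244 -0.0595  0.05  ] [ 0.0245 -0.0107  0.0577] mid [ 0.0001 -0.0351  0.0539]
wrist 0.095 24 [-0.0074  0.0865  0.0508] [0.0063 0.0942 0.0579] mid [-0.0006  0.0903  0.0544]
t 33.12 p [ 0.5462 -0.1758  0.1786] r [-3.141 -0.     1.416] F [ 0.7  0.1 -0.1] w 0.0698 q [ 0.029  0.23  -0.284 -0.    -1.057  2.958]
target [ 0.5499 -0.1776  0.034   1.4238] turn -0.0077 shift after turn [-0.0012  0.0039  0.1446] before [-0.0012  0.0039  0.1446]
```

View pics/w20.png

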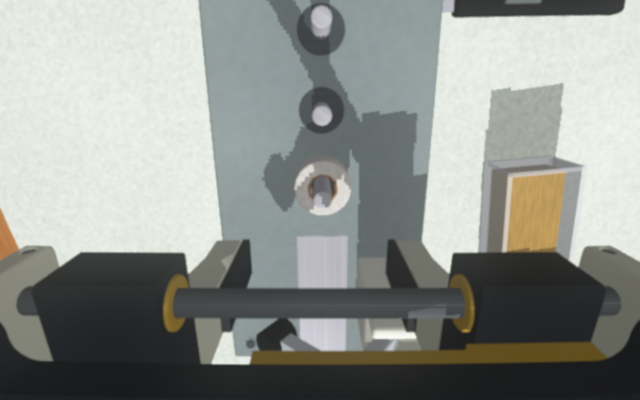

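View pics/s20.png

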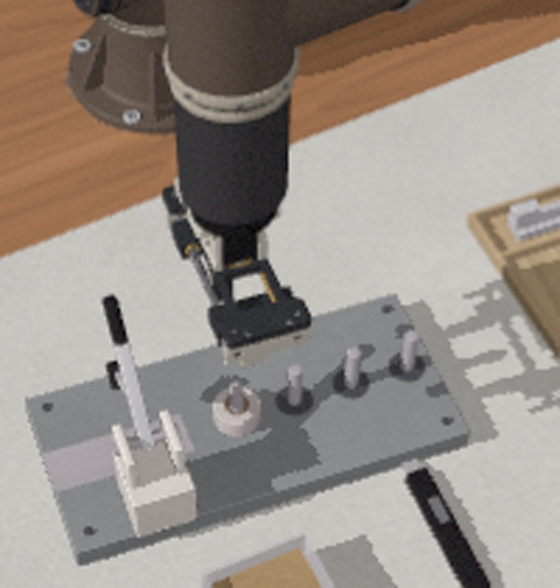

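Emit:
apply_moves(moves=[[0.6,-0.001,0.003,0.03,0],[0.6,0,0,0.035,0],[0.6,0,0,0.035,0],[0.6,0,0,0.02,0],[0.6,0,0,0.015,0],[0.6,0,0,0.008,0],[0.6,0,0,0.002,0],[0.6,0,0,0,0],[0.6,0,0,0,0],[0.6,0,0,0,0]])

```text
t: 34.0
eef_pos: [0.5503, -0.1772, 0.0351]
ee_rot: [3.139, -0.0, 1.418]
force: [0.3, -0.1, 0.2]
width: 0.0699
```

```bash
python3 -c "
from h import *
go(0,-.035,.034,np.pi/2,WP)"
```

```text
t 34.0 p [ 0.5503 -0.1772  0.0351] r [ 3.139 -0.     1.418] F [ 0.3 -0.1  0.2] w 0.0699 q [ 0.027  0.394 -0.434  0.    -0.741  2.962]
target [ 0.5499 -0.1776  0.034   1.4238] turn -0.0061 shift after turn [-0.0005 -0.0004  0.0011] before [-0.0005 -0.0004  0.0011]
```

Emit:
apply_moves(moves=[[-1,0,0,0,0],[-1,0,0,0,0],[-1,0,0,0,0],[-1,0,0,0,0],[-1,0,0,0,0],[-1,0,0,0,0],[-1,0,0,-0.012,0],[-1,0,0,-0.02,0],[-1,0,0,-0.025,0],[-1,0,0,-0.025,0],[-1,0,0,-0.03,0],[-1,0,0,-0.025,0]])

```text
t: 35.0
eef_pos: [0.5493, -0.1774, 0.1724]
ee_rot: [3.141, 0.0, 1.417]
force: [1.5, 0.2, -1.0]
width: 0.0492
```

```bash
python3 tr.py
python3 - <<'E'
from h import *
T=(.5343,.2945,-.104)
f=grab('wrist');save(f,'w21.png')
go(.035,-.066,.18,np.pi/2,T)
E
```

```text
top tray 0.82 [119. 187. 164. 265.] ((0.5393850207328796, 0.34309661388397217), (0.11933385580778122, 0.21697913110256195), 85.76544189453125) all ((0.5272656679153442, 0.2445836067199707), (0.3344666659832001, 0.22277887165546417), 84.01509094238281)
scene tray 0.78 [404.  91. 498. 157.] ((0.5329759120941162, 0.29276156425476074), (0.21801896393299103, 0.22482790052890778), 84.72187805175781) all ((0.5250042080879211, 0.30111163854599), (0.23424775898456573, 0.24292807281017303), 83.85517883300781)
t 35.25 p [ 0.5488 -0.1772  0.1701] r [-3.141 -0.     1.417] F [ 0.5  0.4 -1.4] w 0.049 q [ 2.600e-02  2.420e-01 -2.880e-01 -1.000e-03 -1.041e+00  2.962e+00]
target [0.5623 0.2252 0.18   1.4668] turn -0.0499 shift after turn [ 0.4016 -0.0284 -0.0099] before [ 0.3997 -0.0484 -0.0099]
```

View pics/w21.png

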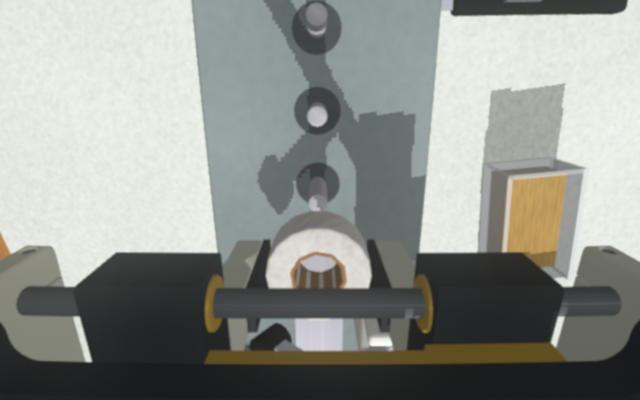

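Emit:
apply_moves(moves=[[-1,0.018,-0.002,-0.005,0],[-1,0.033,-0.004,-0.005,0],[-1,0.036,-0.0043,0,0],[-1,0.036,-0.0043,0,0],[-1,0.036,-0.0043,0,0],[-1,0.036,-0.0043,0,0],[-1,0.036,-0.0043,0,0],[-1,0.036,-0.0043,0,0],[-1,0.036,-0.0043,0,0],[-1,0.036,-0.0043,0,0],[-1,0.036,-0.0043,0,0],[-1,0.0247,-0.0037,0,-0.049]])

```text
t: 36.25
eef_pos: [0.5619, 0.2276, 0.1788]
ee_rot: [-3.14, 0.002, 1.467]
force: [0.5, -0.3, -0.6]
width: 0.0491
```

Emit:
apply_moves(moves=[[-1,0,0,0,0],[-1,0,0,0,0]])

```text
t: 36.42
eef_pos: [0.5617, 0.2261, 0.1786]
ee_rot: [-3.139, 0.002, 1.468]
force: [0.1, 0.1, -1.1]
width: 0.0488
```

```bash
python3 w.py .5343 .2945 -.104 w22.png; python3 tr.py; python3 -c "
from h import *
go(.035,-.066,.0095,np.pi/2,(.5343,.2945,-.104))"
```

```text
left x 1156 [0.1032 0.1057 0.1084] fit [-0.0023  0.1057]
right x 1300 [-0.1084 -0.1052 -0.103 ] fit [-0.0008 -0.1053]
-y 826 [-0.1055 -0.1021 -0.0948] fit [-0.0024 -0.1021]
rolls 4376 [ 0.01  -0.032  0.026] [0.061 0.086 0.032]
top tray 0.68 [119. 193. 200. 266.] ((0.5338262319564819, 0.29347550868988037), (0.21218907833099365, 0.21757161617279053), 83.29541015625) all ((0.5361834764480591, 0.2988325357437134), (0.22315271198749542, 0.2212875336408615), 83.38782501220703)
scene tray 0.56 [408.  98. 498. 157.] ((0.5342358946800232, 0.2905920743942261), (0.21593675017356873, 0.22284939885139465), 84.04208374023438) all ((0.5346792340278625, 0.2919052541255951), (0.21873560547828674, 0.2237890362739563), 83.49991607666016)
t 36.67 p [0.5626 0.2239 0.1804] r [-3.141e+00  1.000e-03  1.465e+00] F [-0.2 -0.6 -1. ] w 0.0491 q [ 0.701  0.279 -0.212 -0.    -1.08   2.334]
target [0.5623 0.2252 0.0095 1.4668] turn -0.002 shift after turn [ 0.0013 -0.0004  0.1709] before [ 0.0013 -0.0004  0.1709]
```

View pics/w22.png

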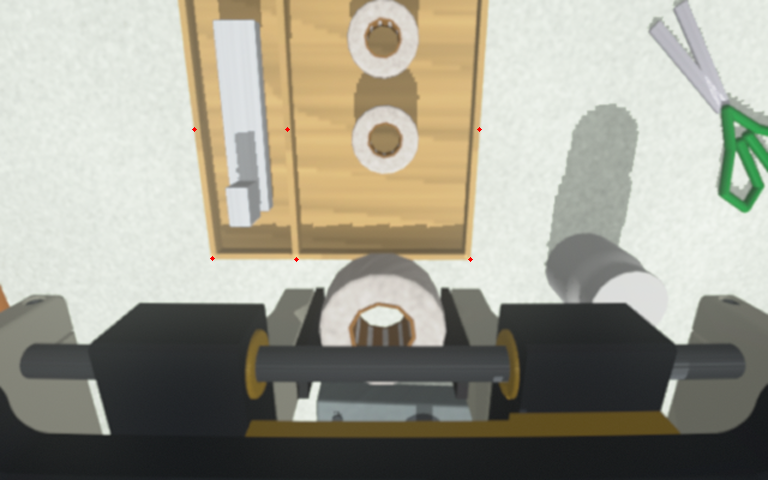

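Emit:
apply_moves(moves=[[-1,0.0013,0,0.03,-0.002],[-1,0,0,0.035,0],[-1,0,0,0.035,0],[-1,0,0,0.035,0],[-1,0,0,0.018,0],[-1,0,0,0.01,0],[-1,0,0,0.005,0],[-1,0,0,0.001,0],[-1,0,0,0,0],[-1,0,0,0,0]])

```text
t: 37.5
eef_pos: [0.5638, 0.2269, 0.0134]
ee_rot: [3.14, -0.002, 1.468]
force: [0.3, -0.4, -0.8]
width: 0.0488
```

Emit:
apply_moves(moves=[[-1,0,0,0.002,0],[-1,0,0,0.0005,0],[-1,0,0,0,0],[-1,0,0,0,0],[-1,0,0,0,0]])

```text
t: 37.92
eef_pos: [0.5629, 0.2264, 0.0095]
ee_rot: [3.141, -0.0, 1.468]
force: [0.1, -0.5, -0.5]
width: 0.0492
```

Emit:
apply_moves(moves=[[0.4,0,0,0,0],[0.4,0,0,0,0],[0.4,0,0,0,0],[0.4,0,0,0,0],[0.4,0,0,-0.02,0],[0.4,0,0,-0.035,0],[0.4,0,0,-0.035,0],[0.4,0,0,-0.035,0],[0.4,0,0,-0.035,0],[0.4,0,0,-0.035,0],[0.4,0,0,-0.035,0],[0.4,0,0,-0.035,0]])

```text
t: 38.92
eef_pos: [0.5624, 0.2261, 0.2763]
ee_rot: [3.141, -0.0, 1.468]
force: [1.2, 0.0, -0.8]
width: 0.0613
```

Run:
```python
from h import *
f=grab('scene');save(f,'s23.png',(240,50,530,240),2.7)
T=(.5343,.2945,-.104)
P,uv=cloud(f);Q=inW(P,T)
g=Q[(Q[:,0]<.1)&(Q[:,0]>-.03)&(abs(Q[:,1])<.098)&(Q[:,2]>.024)&(Q[:,2]<.1)];print(len(g),g.min(0),g.max(0))
go(-.024,-.145,.34,np.pi,WP)
```

```text
392 [-0.02848789 -0.09331969  0.02402584] [0.06574836 0.09701509 0.03547874]
t 38.97 p [0.5655 0.2271 0.2845] r [ 3.132 -0.005  1.469] F [ 2.4  1.5 10.2] w 0.0615 q [ 0.704  0.213 -0.059  0.003 -1.288  2.335]
target [ 0.51   -0.2829  0.34    2.9946] turn -1.5255 shift after turn [-0.0198 -0.5126 -0.0555] before [-0.513  -0.0034 -0.0555]
```

View pics/s23.png

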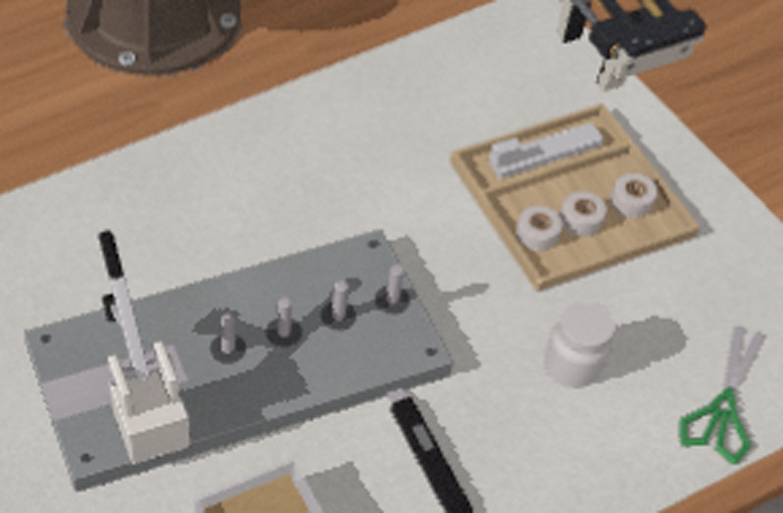

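Emit:
apply_moves(moves=[[0.3,0,0,-0.02,0.1243],[0.3,0,0,-0.02,0.1243],[0.3,0,0,-0.015,0.1243],[0.3,0,0,0,0.1243],[0.3,0,0,0,0.1243],[0.3,0,0,0,0.1243],[0.3,0,0,0,0.1243],[0.3,0,0,0,0.1243],[0.3,0,0,0,0.1243],[0.3,0,0,0,0.1243],[0.3,0,0,0,0.1243],[0.3,0,0,0,0.1243]])

```text
t: 39.97
eef_pos: [0.5627, 0.2263, 0.3289]
ee_rot: [3.141, 0.0, -0.03]
force: [0.6, 0.5, 0.3]
width: 0.057
```

Emit:
apply_moves(moves=[[0.3,0,0,0,0.1243],[0.3,0,0,0,0]])

```text
t: 40.13
eef_pos: [0.5627, 0.2263, 0.329]
ee_rot: [3.141, 0.0, -0.154]
force: [-1.0, 0.7, 0.2]
width: 0.0572
```

```bash
python3 -c "
from h import *
go(-.0236,-.145,.33,0,WP)"
```

```text
t 40.13 p [0.5627 0.2263 0.329 ] r [ 3.141  0.    -0.154] F [-1.   0.7  0.2] w 0.0572 q [ 0.704  0.199  0.023 -0.    -1.394  0.713]
target [ 0.5104 -0.283   0.33   -0.147 ] turn -0.0065 shift after turn [ 0.0229  0.5114 -0.001 ] before [ 0.0262  0.5113 -0.001 ]
```

Emit:
apply_moves(moves=[[0.3,0,0.02,0,-0.0065],[0.3,0.0025,0.035,0,0],[0.3,0.0025,0.038,0,0],[0.3,0.0025,0.038,0,0],[0.3,0.0025,0.038,0,0],[0.3,0.0025,0.038,0,0],[0.3,0.0025,0.038,0,0],[0.3,0.0025,0.038,0,0],[0.3,0.0025,0.038,0,0],[0.3,0.0025,0.038,0,0],[0.3,0.001,0.038,0,0],[0.3,0,0.038,0,0]])

```text
t: 41.13
eef_pos: [0.5242, -0.2094, 0.3293]
ee_rot: [-3.142, -0.0, -0.136]
force: [0.7, -0.5, 0.2]
width: 0.0571
```

Emit:
apply_moves(moves=[[0.3,0,0.036,0,0],[0.3,0,0.03,0,0],[0.3,0,0.01,0,0],[0.3,0,0,0,0],[0.3,0,0,0,0]])

```text
t: 41.55
eef_pos: [0.5138, -0.2832, 0.3289]
ee_rot: [-3.141, 0.0, -0.14]
force: [0.6, 0.2, -0.5]
width: 0.057
```

Run:
```python
from h import *
go(-.0236,-.145,.25,0,WP)
f=grab('wrist');save(f,'w24.png');P,_=cloud(f);Q=inW(P)
q=Q[(Q[:,0]>-.08)&(Q[:,0]<.035)&(abs(Q[:,1]+.145)<.02)&(Q[:,2]>.14)&(Q[:,2]<.25)]
for x in np.arange(-.06,.04,.012):
    k=abs(q[:,0]-x)<.006
    if k.sum()>1:print(round(x,3),k.sum(),q[k].mean(0).round(4),q[k][:,2].max().round(4))
```

```text
t 41.55 p [ 0.5138 -0.2832  0.3289] r [-3.141  0.    -0.14 ] F [ 0.6  0.2 -0.5] w 0.057 q [-0.171  0.165 -0.02  -0.    -1.386  1.602]
target [ 0.5104 -0.283   0.25   -0.147 ] turn 0.007 shift after turn [-0.0034  0.0003  0.0789] before [-0.0034  0.0003  0.0789]
-0.048 13 [-0.0427 -0.1464  0.2271] 0.228
-0.036 245 [-0.0348 -0.1456  0.2294] 0.2328
-0.024 313 [-0.0241 -0.1457  0.2188] 0.2278
-0.012 285 [-0.0121 -0.1459  0.2037] 0.2135
-0.0 268 [-0.     -0.1458  0.1891] 0.1985
0.012 231 [ 0.0117 -0.1459  0.1744] 0.1834
0.024 210 [ 0.024  -0.1457  0.1591] 0.167
0.036 84 [ 0.0328 -0.1456  0.1481] 0.152
```

View pics/w24.png

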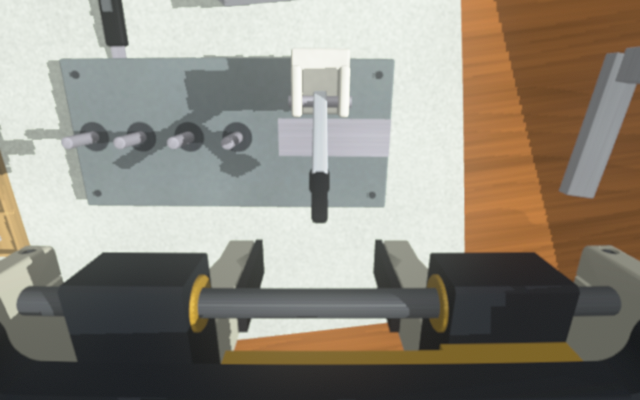

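Emit:
apply_moves(moves=[[0.3,-0.0034,0,0.03,0.007],[0.3,0,0,0.035,0],[0.3,0,0,0.035,0],[0.3,0,0,0.025,0],[0.3,0,0,0.008,0],[0.3,0,0,0,0],[0.3,0,0,0,0],[-1,0,0,0,0],[-1,0,0,0,0],[-1,0,0,0,0],[-1,0,0,0,0],[-1,0,0,0,0]], newtons=15)

```text
t: 42.6
eef_pos: [0.5109, -0.2825, 0.1969]
ee_rot: [3.142, -0.001, -0.148]
force: [0.6, -0.2, -0.2]
width: 0.029
```

Emit:
apply_moves(moves=[[-1,0,0,0,0],[-1,0,0,0,0],[-1,0,0,0,0],[-1,0,0,0,0],[-1,0,0,0,0]])

```text
t: 43.02
eef_pos: [0.5105, -0.2833, 0.1964]
ee_rot: [3.14, 0.0, -0.148]
force: [-1.1, -5.8, -0.5]
width: 0.0138
```

```bash
python3 lev.py
```

```text
t 43.02 p [ 0.5105 -0.2833  0.1964] r [ 3.14   0.    -0.148] F [-1.1 -5.8 -0.5] w 0.0138 q [-1.710e-01  2.310e-01 -2.390e-01  1.000e-03 -1.100e+00  1.593e+00]
[-0.02348336 -0.14529814  0.21541721] 0.939057992386717 0.12443238876383589
s_430.png
```

Emit:
apply_moves(moves=[[-1,-0.0096,0,0.0078,0],[-1,-0.0088,0,0.0087,0],[-1,-0.0079,0,0.0096,0],[-1,-0.0069,0,0.0103,0],[-1,-0.0059,0,0.011,0],[-1,-0.0047,0,0.0115,0],[-1,-0.0035,0,0.0119,0],[-1,-0.0024,0,0.0122,0],[-1,-0.001,0,0.01,0],[-1,0,0,0,0],[-1,0,0,0,0]])

```text
t: 43.98
eef_pos: [0.4619, -0.2761, 0.1035]
ee_rot: [3.14, -0.002, -0.148]
force: [3.7, -7.7, -1.6]
width: 0.0141
```

```bash
python3 lev.py
```

```text
t 43.98 p [ 0.4619 -0.2761  0.1035] r [ 3.14e+00 -2.00e-03 -1.48e-01] F [ 3.7 -7.7 -1.6] w 0.0141 q [-0.173  0.249 -0.456  0.002 -0.863  1.595]
[-0.07259648 -0.14527907  0.12248703] 0.060994756959669286 0.12282488246009707
s_440.png
```

View pics/s_430.png

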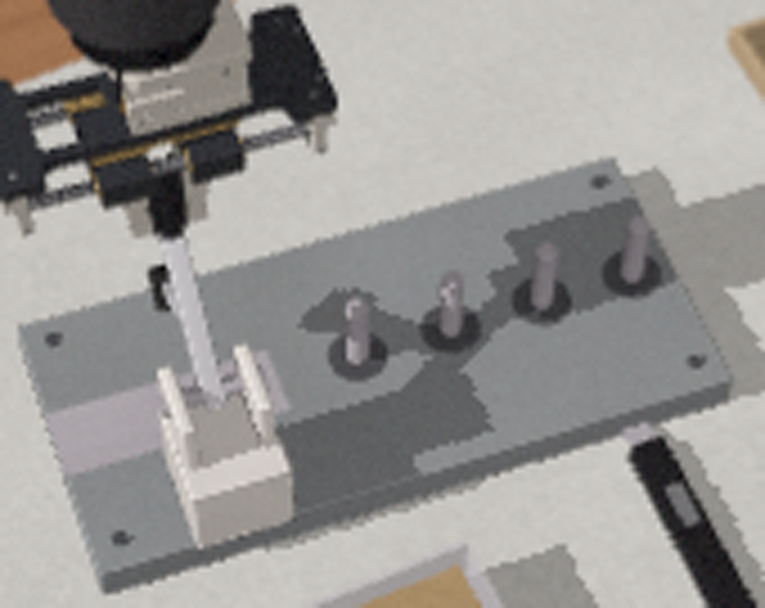

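Push down until it meets the deck.

Emit:
apply_moves(moves=[[-1,0,0,0.003,0],[-1,0,0,0.003,0],[-1,0,0,0.002,0],[-1,0,0,0,0],[-1,0,0,0,0]])

```text
t: 44.45
eef_pos: [0.4625, -0.2763, 0.098]
ee_rot: [3.139, -0.004, -0.147]
force: [-2.2, -3.1, 15.9]
width: 0.0135
```

Emit:
apply_moves(moves=[[-1,0,0,0.002,0],[-1,0,0,0,0],[-1,0,0,0,0]])

```text
t: 44.7
eef_pos: [0.4627, -0.2763, 0.0964]
ee_rot: [3.139, -0.005, -0.147]
force: [-2.6, -2.3, 19.0]
width: 0.0136
```

```bash
python3 lev.py
```

```text
t 44.7 p [ 0.4627 -0.2763  0.0964] r [ 3.139 -0.005 -0.147] F [-2.6 -2.3 19. ] w 0.0136 q [-0.173  0.258 -0.465  0.003 -0.843  1.595]
[-0.07176237 -0.1454119   0.115376  ] 0.0030879789870616086 0.1217629499562055
s_447.png
```

Emit:
apply_moves(moves=[[0.3,0,0,0,0],[0.3,0,0,0,0],[0.3,0,0,0,0],[0.3,0,0,0,0],[0.3,0,0,-0.02,0],[0.3,0,0,-0.035,0],[0.3,0,0,-0.035,0],[0.3,0,0,-0.035,0],[0.3,0,0,-0.035,0],[0.3,0,0,0,0],[0.3,0,0,0,0]])

```text
t: 45.67
eef_pos: [0.4616, -0.275, 0.2553]
ee_rot: [3.141, -0.004, -0.148]
force: [-0.9, 0.5, -0.2]
width: 0.0568
```

Run:
```python
from h import *
st()
for n in("wrist","scene"):
    f=grab(n);save(f,n+"25.png",None if n=="wrist" else (245,100,415,235),1 if n=="wrist" else 4.5);P,_=cloud(f);Q=inW(P)
    q=Q[(Q[:,0]>-.11)&(Q[:,0]<.03)&(abs(Q[:,1]+.145)<.006)&(Q[:,2]>.1)&(Q[:,2]<.2)]
    if len(q)>20:
        p=np.polyfit(q[:,0],q[:,2],1);print(n,len(q),p,np.median(q,0),"angle",np.arctan(-p[0]))
```

```text
t 45.67 p [ 0.4616 -0.275   0.2553] r [ 3.141 -0.004 -0.148] F [-0.9  0.5 -0.2] w 0.0568 q [-0.172  0.111 -0.25   0.    -1.206  1.595]
wrist 2013 [0.00188981 0.12252131] [-0.02535243 -0.14513133  0.12250447] angle -0.0018898111161429931
scene 149 [0.00565831 0.12034018] [-0.02842912 -0.14553066  0.1202956 ] angle -0.005658250672732287
```

View pics/scene25.png

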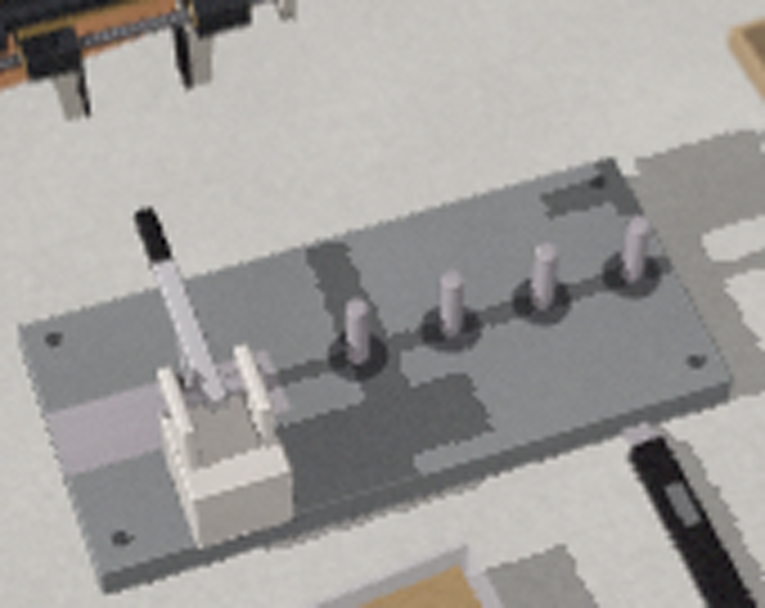

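View pics/wrist25.png

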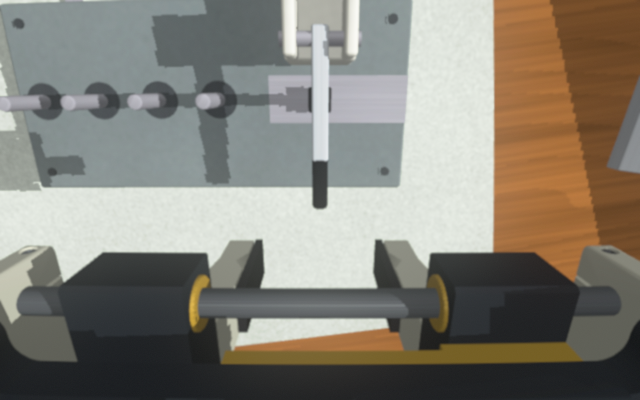

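Run:
```python
from h import *
T=(.5343,.2945,-.104)
f=grab('top');save(f,'t26.png',(100,110,420,280),2.4,None)
f=grab('scene');P,uv=cloud(f);Q=inW(P,T)
g=Q[(Q[:,0]<.1)&(Q[:,0]>-.03)&(abs(Q[:,1])<.098)&(Q[:,2]>.026)&(Q[:,2]<.1)];print(len(g),g.min(0),g.max(0))
g=Q[(Q[:,0]<-.043)&(Q[:,0]>-.1)&(abs(Q[:,1])<.095)&(Q[:,2]>.014)];print(len(g),g.min(0),g.max(0))
```

```text
264 [ 0.00944633 -0.09252796  0.02600704] [0.06510293 0.08299297 0.0349597 ]
344 [-0.09929889 -0.07406545  0.01409447] [-0.04340976  0.09424948  0.0499494 ]
```

View pics/t26.png

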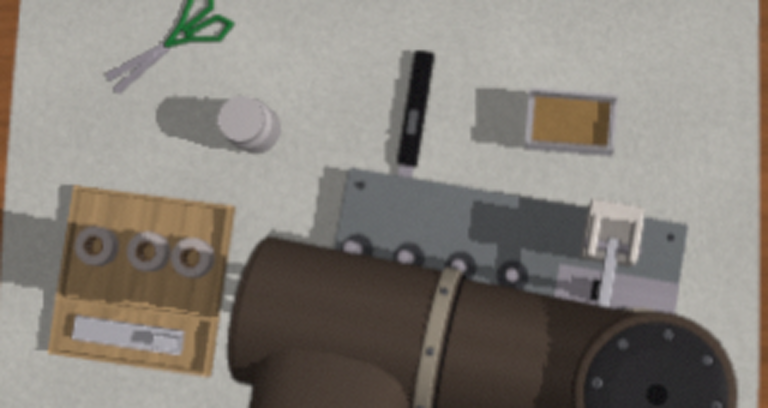

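Everything is in place: the three rolls and the gauge lie flat in their compartments, the lever is down and the bystanders have not moved.

```bash
python3 -c "
from station import job
print(job.job_done())"
```

```text
the job is handed in; nothing more can be done
None
```

The winder is unloaded and shut down, and I handed the job in about 46 s into the 208 s limit.

- **Lever up:** I raised the lever to its upper stop. It stalled there, and a later wrist depth fit read about 0.89 rad against the 0.9 stop.
- **Gauge:** I took the smaller gauge out from under the roller by its tab. It now lies flat in the tray's front compartment.
- **Rolls:** Only three rolls were present; the spindle at y +30 mm was empty. All three came off with the lever up and lie flat, side by side, on the floor of the back compartment. Their tops read about 24–35 mm high, against 29 mm expected.
- **Tray:** It was knocked about 3 cm while the second roll was in the air. I measured it again and placed the last two rolls by its new position.
- **Lever down:** I lowered it until the roller met the deck at about 16–19 N. After release the bar reads level, within 0.006 rad of 0, with its top at about 122 mm.
- **Bystanders:** The jar, knife and stock box look unmoved in the last overhead picture.

**Doubts:** During the final push the fingers still crept down about 1.6 mm, which I took to be the pads slipping on the handle or the rubber giving. Two early depth readings of the raised lever came out at 0.86–0.88 rad, but that view was noisy. I saw no sign of the grip slackening.

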